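Load and start a cartridge batch on the bench analyser

ROBOT

A 6-joint arm with a two-finger parallel gripper is mounted at the origin on the work surface. World frame = base frame: x ahead of the robot, y to its left, z up, the work surface at z = 0. Lengths are in m, angles in rad, forces in N, time in s.
With the tool pointing down it reaches from about 0.4 to 0.825 m from the base axis. Payload 7 kg.
Tool frame: the origin (TCP) lies at the very end of the fingers, on their centre line; the grasp point (between the pads) lies 19 mm behind it (r.grasp_offset is the distance from the TCP to the grasp point, in m); y points along the fingers, x is the direction in which the jaws open and shut, and the axes are right-handed (so a half turn about y gives the same grasp; the last joint's range is limited). The gripper opens to 85 mm and grips with 20 to 120 N. Pads are 22 mm wide; open, the fingers measure 114 mm over their backs; the gripper's body (76 mm by 85 mm) begins 54 mm behind the grasp point. The pads swing forward as they close: fully open they stand 13 mm farther back than shut.
Start: joints at [1.51, 0.359, 0.012, 0, -1.224, -0.288], TCP at [0.231, 0.634, 0.231] pointing down, gripper open.
Joint ranges: [-3.07, 3.07], [-1.43, 2.12], [-1.02, 1.25], [-3.03, 1.67], [-3.05, -0], [-3.03, 3.03]. Speed limits (rad/s): [2.39, 2.39, 3.01, 3.14, 3.14, 3.14].

INTERFACE

Orientations are given as a unit quaternion [w, x, y, z].
In Python, from cell import monitor, cams, ticket, r gives the robot as it stands. The module is installed in compiled form; this text tells all that it offers.
- The arm moves only by the tool servo_tool, never from a script. Its argument "series" is a list of rows, each an object with "xyz": the shift along the world's x, y, z in m, a list of three; "angular": the turn, a rotation vector about the world's x, y, z in degrees, a list of three; "grip": the closure in counts, from 0 (fully open) to 255 (shut). In form: [{"xyz": [x, y, z], "angular": [rx, ry, rz], "grip": grip}, ...]. A call has 1 to 10 rows; each row shifts and turns the commanded pose from where the row before left it; what a row does not reach is not made up. A row lasts 1/12 s, in which the tool goes at most 41.7 mm and 7.16 degrees, less where a joint would pass 70% of its speed; a pose out of reach is approached as far as the arm can. A call is refused whole if a number of a shift passes 0.0417 or a number of a turn 7.16, either way. A call with a gripper value outside its range is refused whole. The fingers move at their own pace and stop on an object; the grip force is fixed at half the most. Time passes only in rows, so rows that do not move let the fingers close. It gives the time, the measured TCP pose, the force and the opening at its end, in the units of the state.
- monitor.get_state(): the state, without advancing time (a new reading comes with each control period).
- cams.grab_frame(name): name is "side" or "top" or "wrist"; returns the picture (384x512x3 uint8, blue, green, red); there is no depth.
- cams.camera_model(name): a dict with "fx", "fy", "cx", "cy" (pixels), "rvec" (rotation vector, rad) and "tvec" (3), from world to camera coordinates, as OpenCV has them; the wrist camera has in their place "mount" (4x4, takes a point from camera to tool coordinates, whose origin is the TCP and whose axes are the tool frame's). Camera axes: x right, y down, z forward; pixel columns grow to the right and rows downward; lengths in m; the calibration is good to about 2 mm. A picture is of the moment at which its call begins: read the wrist's pose just before it. camera_model takes no time and is no camera call.
- ticket.job_done(): hands the job in, once; it reports no verdict.
The state is a dict: "time": time; "joint_positions": joint angles; "joint_velocities": joint speeds; "effort": joint torques, N m; "eef_pos": TCP position; "ee_rot": TCP orientation; "ft_force": force on the tool from outside, world axes, zero at the start; "torque": the same for the moment, N m; "finger_gap": finger opening in m.
Only numpy, scipy, OpenCV 4.12 (cv2) and the standard library are available. Lean on these libraries where they do the work, as an engineer would, in place of code of your own. Each camera call takes 0.05 s, during which the arm holds its last target.

TASK

Run a batch on the analyser: first move the spent, capless cartridge from the loading bay to the grey bin, then press the wide new-batch key, and stand every capped full-size cartridge upright on the bay floor. Only when all are loaded, key in the program by pressing, one at a time and in this order, the third, the first and the fourth key of the row of four (counted from the left as the robot sees it), then press the big round start key; at any time, clear the two small look-alike cartridges from the counter into the bin. Never press the second key of the row, which cancels, or two keys at once, and do not disturb the mouse, pen cup or bottle.

Things in the scene. Friction and masses are not known exactly. Their poses are not given: they have to be found in the camera images.
- bay (a point): White low bench analyser, fixed, 200 (x) by 410 (y) by 58 mm high. Right half: open loading bay, this point the centre of its flat floor, 8 mm above the counter; inside 134 (x) by 195 mm (y), walls 50 mm; four cartridges fit side by side along y, fingers before and behind. x points away from the robot, y left, z up. Left half (+y): flat deck with six keys; nothing higher than the key tops.
- key_new (a joint): Travel of this key: 0 up, 0.006 m fully down (counts as pressed beyond about 0.004). Spring: starts to move at about 1.5 N, about 5 N fully down; springs back when let go.
- key_new_top (a point): Wide rectangular new-batch key at the front left of the deck, 18 mm along x by 42 mm along y. This point: centre of its top face, 12 mm above the deck (70 mm above the counter) when up; row keys stand 38 mm apart. z up.
- key1 (a joint): Travel of this key: 0 up, 0.006 m fully down (counts as pressed beyond about 0.004). Spring: starts to move at about 1.5 N, about 5 N fully down; springs back when let go.
- key1_top (a point): First (leftmost) of the row of four round keys, 22 mm across. This point: centre of its top face, 12 mm above the deck (70 mm above the counter) when up; row keys stand 38 mm apart. z up.
- key2 (a joint): Travel of this key: 0 up, 0.006 m fully down (counts as pressed beyond about 0.004). Spring: starts to move at about 1.5 N, about 5 N fully down; springs back when let go.
- key2_top (a point): Second from the left of the row of four round keys, 22 mm across: the cancel key, not to be pressed. This point: centre of its top face, 12 mm above the deck (70 mm above the counter) when up; row keys stand 38 mm apart. z up.
- key3 (a joint): Travel of this key: 0 up, 0.006 m fully down (counts as pressed beyond about 0.004). Spring: starts to move at about 1.5 N, about 5 N fully down; springs back when let go.
- key3_top (a point): Third from the left of the row of four round keys, 22 mm across. This point: centre of its top face, 12 mm above the deck (70 mm above the counter) when up; row keys stand 38 mm apart. z up.
- key4 (a joint): Travel of this key: 0 up, 0.006 m fully down (counts as pressed beyond about 0.004). Spring: starts to move at about 1.5 N, about 5 N fully down; springs back when let go.
- key4_top (a point): Fourth (rightmost) of the row of four round keys, 22 mm across. This point: centre of its top face, 12 mm above the deck (70 mm above the counter) when up; row keys stand 38 mm apart. z up.
- key_start (a joint): Travel of this key: 0 up, 0.006 m fully down (counts as pressed beyond about 0.004). Spring: starts to move at about 1.5 N, about 5 N fully down; springs back when let go.
- key_start_top (a point): Big round start key at the front right of the deck, 34 mm across, in front of key3 and key4. This point: centre of its top face, 12 mm above the deck (70 mm above the counter) when up; row keys stand 38 mm apart. z up.
- cart1: Capped full-size test cartridge (may be absent): white plastic, square, 38 by 38 mm, body 44 mm high, with a grey round cap 25 mm across and 8 mm high on top (52 mm in all), 70 g. Origin: centre of its underside, z up. Starts standing on the counter to the right of the analyser.
- cart2: Capped full-size test cartridge (may be absent): white plastic, square, 38 by 38 mm, body 44 mm high, with a grey round cap 25 mm across and 8 mm high on top (52 mm in all), 70 g. Origin: centre of its underside, z up. Starts standing on the counter to the right of the analyser.
- cart3: Capped full-size test cartridge (may be absent): white plastic, square, 38 by 38 mm, body 44 mm high, with a grey round cap 25 mm across and 8 mm high on top (52 mm in all), 70 g. Origin: centre of its underside, z up. Starts standing on the counter to the right of the analyser.
- cart4: Capped full-size test cartridge (may be absent): white plastic, square, 38 by 38 mm, body 44 mm high, with a grey round cap 25 mm across and 8 mm high on top (52 mm in all), 70 g. Origin: centre of its underside, z up. Starts standing on the counter to the right of the analyser.
- small1: Small look-alike cartridge of the other test: same shape, 27 by 27 mm, body 32 mm high, cap 18 mm across and 8 mm high (40 mm in all), 40 g. Origin: centre of its underside. Starts among the full-size ones.
- small2: Small look-alike cartridge of the other test: same shape, 27 by 27 mm, body 32 mm high, cap 18 mm across and 8 mm high (40 mm in all), 40 g. Origin: centre of its underside. Starts among the full-size ones.
- spent: Spent full-size cartridge: 38 by 38 mm, 44 mm high, without the cap (a dark round opening in its flat top), 60 g. Origin: centre of its underside. Starts standing in the loading bay.
- bin_in (a point): Centre of the inner floor (5 mm above the counter) of the open grey plastic bin, fixed to the counter right of the cartridges; outside 170 by 170 mm, 55 mm high, walls 5 mm. Axes along its sides, z up.
- mouse: Bystander: black computer mouse, 100 by 58 by 34 mm, beyond the cartridges, on a blue mat. Origin: centre of its underside.
- pencup: Bystander: open grey pen cup, 72 mm across, 90 mm high. Origin: centre of its underside.
- sanitiser: Bystander: white bottle, 60 mm across, 130 mm high. Origin: centre of its underside.

How it is judged:
On the way, in this order (a step that is already met when the one before it is completed fails the run):
1. the spent cartridge lies in the bin, released (x of spent in the frame of bin_in between -0.08 and 0.08 m and y of spent in the frame of bin_in between -0.08 and 0.08 m and z of spent in the frame of bin_in below 0.055 m and linear speed of spent below 0.03 m/s and contact force between the fingers and spent below 0.5 N), for 0.2 s.
2. the wide new-batch key is pressed, alone (value of joint key_new above 0.004 m and value of joint each of key1, key2, key3, key4, key_start below 0.002 m), for 0.1 s.
3. every full-size cartridge stands upright on the bay floor, released (x of cart1 in the frame of bay between -0.065 and 0.065 m and y of cart1 in the frame of bay between -0.095 and 0.095 m and z of each of cart1, cart2, cart3, cart4 in the frame of bay below 0.03 m and z of each of cart1, cart2, cart3, cart4 in the frame of bay below 0.006 m and angle between each of cart1, cart2, cart3, cart4's own z axis and vertical below 0.15 rad and linear speed of each of cart1, cart2, cart3, cart4 below 0.03 m/s and x of cart2 in the frame of bay between -0.065 and 0.065 m and y of cart2 in the frame of bay between -0.095 and 0.095 m and x of cart3 in the frame of bay between -0.065 and 0.065 m and y of cart3 in the frame of bay between -0.095 and 0.095 m and x of cart4 in the frame of bay between -0.065 and 0.065 m and y of cart4 in the frame of bay between -0.095 and 0.095 m and contact force between the fingers and cart1 below 0.5 N and contact force between the fingers and cart2 below 0.5 N and contact force between the fingers and cart3 below 0.5 N and contact force between the fingers and cart4 below 0.5 N), for 0.2 s.
4. the third key of the row is pressed, alone (value of joint key3 above 0.004 m and value of joint each of key_new, key1, key2, key4, key_start below 0.002 m), for 0.1 s.
5. the first key of the row is pressed, alone (value of joint key1 above 0.004 m and value of joint each of key_new, key2, key3, key4, key_start below 0.002 m), for 0.1 s.
6. the fourth key of the row is pressed, alone (value of joint key4 above 0.004 m and value of joint each of key_new, key1, key2, key3, key_start below 0.002 m), for 0.1 s.
7. the big round start key is pressed, alone (value of joint key_start above 0.004 m and value of joint each of key_new, key1, key2, key3, key4 below 0.002 m), for 0.1 s.
At the end, for the whole second after the job is handed in: Every full-size cartridge stands in the bay, its underside within 6 mm of the floor, tilted less than 0.15 rad and at rest; the spent and both small cartridges are at rest inside the grey bin; all keys are up again (below 2 mm) (x of cart1 in the frame of bay between -0.065 and 0.065 m and y of cart1 in the frame of bay between -0.095 and 0.095 m and z of each of cart1, cart2, cart3, cart4 in the frame of bay below 0.03 m and z of each of cart1, cart2, cart3, cart4 in the frame of bay below 0.006 m and angle between each of cart1, cart2, cart3, cart4's own z axis and vertical below 0.15 rad and linear speed of each of cart1, cart2, cart3, cart4, small1, small2, spent below 0.03 m/s and x of cart2 in the frame of bay between -0.065 and 0.065 m and y of cart2 in the frame of bay between -0.095 and 0.095 m and x of cart3 in the frame of bay between -0.065 and 0.065 m and y of cart3 in the frame of bay between -0.095 and 0.095 m and x of cart4 in the frame of bay between -0.065 and 0.065 m and y of cart4 in the frame of bay between -0.095 and 0.095 m and x of small1 in the frame of bin_in between -0.08 and 0.08 m and y of small1 in the frame of bin_in between -0.08 and 0.08 m and z of each of small1, small2, spent in the frame of bin_in below 0.055 m and x of small2 in the frame of bin_in between -0.08 and 0.08 m and y of small2 in the frame of bin_in between -0.08 and 0.08 m and x of spent in the frame of bin_in between -0.08 and 0.08 m and y of spent in the frame of bin_in between -0.08 and 0.08 m and value of joint each of key_new, key1, key2, key3, key4, key_start below 0.002 m); the robot touches nothing.
It fails at once if the cancel key (second of the row) was pressed (value of joint key2 above 0.004 m).
It fails at once if a code key or the start key was pressed while a full-size cartridge was still outside the bay (value of joint any of key1, key3, key4, key_start above 0.004 m and (not (x of cart1 in the frame of bay between -0.065 and 0.065 m and y of cart1 in the frame of bay between -0.095 and 0.095 m and z of cart1 in the frame of bay below 0.03 m) or not (x of cart2 in the frame of bay between -0.065 and 0.065 m and y of cart2 in the frame of bay between -0.095 and 0.095 m and z of cart2 in the frame of bay below 0.03 m) or not (x of cart3 in the frame of bay between -0.065 and 0.065 m and y of cart3 in the frame of bay between -0.095 and 0.095 m and z of cart3 in the frame of bay below 0.03 m) or not (x of cart4 in the frame of bay between -0.065 and 0.065 m and y of cart4 in the frame of bay between -0.095 and 0.095 m and z of cart4 in the frame of bay below 0.03 m))).
It fails at once if two keys were pressed at once (value of joint each of key1, key_new above 0.004 m or value of joint each of key2, key_new above 0.004 m or value of joint each of key2, key1 above 0.004 m or value of joint each of key3, key_new above 0.004 m or value of joint each of key3, key1 above 0.004 m or value of joint each of key3, key2 above 0.004 m or value of joint each of key4, key_new above 0.004 m or value of joint each of key4, key1 above 0.004 m or value of joint each of key4, key2 above 0.004 m or value of joint each of key4, key3 above 0.004 m or value of joint each of key_start, key_new above 0.004 m or value of joint each of key_start, key1 above 0.004 m or value of joint each of key_start, key2 above 0.004 m or value of joint each of key_start, key3 above 0.004 m or value of joint each of key_start, key4 above 0.004 m).
It fails at once if the mouse, pen cup or bottle was disturbed (moved over 30 mm or tipped over 0.3 rad) (distance of any of mouse, pencup, sanitiser from where it was at the start of the episode above 0.03 m or angle between any of mouse, pencup, sanitiser's own z axis and vertical above 0.3 rad).
Of cart1, cart2, cart3, cart4 only 2 to 4 are there at a start; the rules pass over those that are not, and their reading is None.
At some moment in a run one of cart1, cart2, cart3, cart4, small1, small2 may be knocked a few centimetres aside while the robot is not near it.
It also fails if it takes over 208 s, if anything falls off the work surface, if the arm or the gripper's body presses on something with over 40 N, if the wrist force passes 120 N, or if a joint passes its speed limit or range.

## Working session

There is one attempt and no reset: what is moved stays moved. The work goes in short steps, Python scripts to look and compute and a tool call to move; the robot and the scene stay as the last step left them, time stands still between calls to the robot, and variables do not carry over. Pictures are saved under pics/ and viewed, and the job is handed in when it is done.

Besides the shell and the picture viewer there is one more tool, called after "Call:" by a JSON object that holds its "name" and its "arguments", one argument or row to a line. servo_tool: Moves the arm, as the interface text tells. Its arguments: {"type":"object","properties":{"series":{"type":"array"}},"required":["series"]}

```bash
mkdir -p pics
cat > h.py <<'E'
import numpy as np, cv2
from cell import monitor, cams, ticket, r
from scipy.spatial.transform import Rotation as R
def cam(name, st=None):
    m=cams.camera_model(name)
    K=np.array([[m['fx'],0,m['cx']],[0,m['fy'],m['cy']],[0,0,1]])
    if 'mount' in m:
        st=st or monitor.get_state(); q=st['ee_rot']
        T=np.eye(4);T[:3,:3]=R.from_quat([q[1],q[2],q[3],q[0]]).as_matrix();T[:3,3]=st['eef_pos']
        W=np.linalg.inv(T@np.array(m['mount']))
        return K,W[:3,:3],W[:3,3]
    return K,R.from_rotvec(np.ravel(m['rvec'])).as_matrix(),np.ravel(m['tvec'])
def cast(c,uv,z):
    K,Rm,t=c; d=Rm.T@np.linalg.inv(K)@np.array([uv[0],uv[1],1.]); o=-Rm.T@t
    return o+d*(z-o[2])/d[2]
def proj(c,p):
    K,Rm,t=c; q=K@(Rm@np.array(p,float)+t); return q[:2]/q[2]
def snap(name,fn=None):
    c=cam(name); im=np.array(cams.grab_frame(name))
    if fn: cv2.imwrite('pics/'+fn,im)
    return c,im
E
python3 - <<'E'
from h import *
for n in ('top','side','wrist'):
    c,im=snap(n,n+'0.png'); print(n,-c[1].T@c[2])
s=monitor.get_state(); print(s['time'],s['eef_pos'],s['ee_rot'],s['ft_force'],s['finger_gap'],r.grasp_offset)
print(R.from_quat(np.roll(s['ee_rot'],-1)).as_matrix().round(3)); print(cams.camera_model('wrist')['mount'])
E
```

```text
top [ 0.38031043 -0.02774278  1.25186699]
side [ 0.02722923 -0.57814645  0.67410371]
wrist [0.29930353 0.60874757 0.37245382]
0.15 [0.2306102  0.63402195 0.23062142] [-0.40530765  0.40595064 -0.57891809  0.57946839] [-0.19601976  0.17306613 -0.03183788] 0.0856369708477118 0.0187
[[-0.342 -0.     0.94 ]
 [-0.94  -0.001 -0.342]
 [ 0.001 -1.     0.   ]]
[[ 9.99999859e-01 -8.17989573e-05 -5.24219378e-04  4.17711599e-04]
 [ 4.77820036e-04 -2.90623594e-01  9.56837341e-01 -1.41956911e-01]
 [-2.30618817e-04 -9.56837457e-01 -2.90623515e-01  7.32529345e-02]
 [ 0.00000000e+00  0.00000000e+00  0.00000000e+00  1.00000000e+00]]
```

View pics/top0.png

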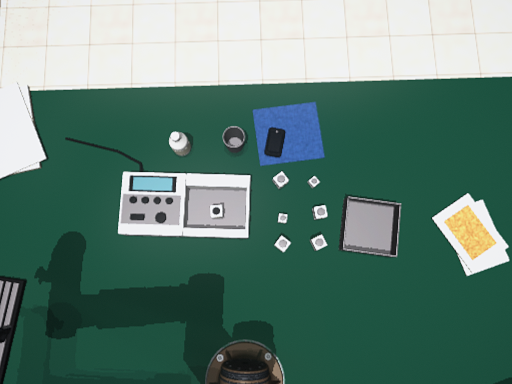

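View pics/side0.png

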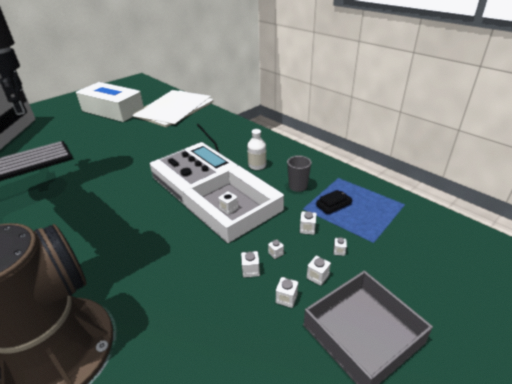

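View pics/wrist0.png

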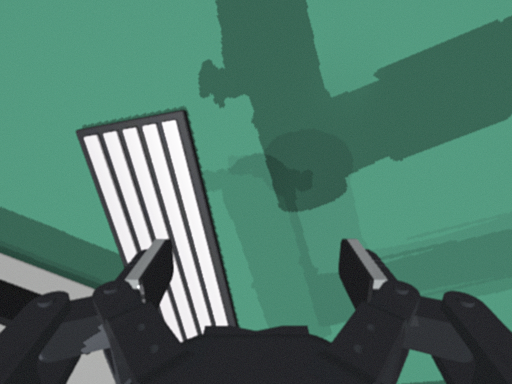

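Top view: analyser at about (185,205), with the spent cartridge at (216,211). Cartridges are at (281,180), (320,212), (319,242) and (283,243), the small ones at (314,182) and (283,218), and the bin at (371,226). Next I'll measure them in a zoomed view.

Run:
```python
from h import *
c,im=snap('top')
np.save('c.npy',np.array([0]))
crop=im[165:262,112:410]
cv2.imwrite('pics/topz.png',cv2.resize(crop[:, 148:],None,fx=5,fy=5,interpolation=cv2.INTER_CUBIC))
cv2.imwrite('pics/topz2.png',cv2.resize(crop[:, :148],None,fx=5,fy=5,interpolation=cv2.INTER_CUBIC))
cv2.imwrite('pics/topraw.png',im)
for u,v,z in [(281,180,.048),(320,212,.048),(319,242,.048),(283,243,.048),(314,182,.036),(283,218,.036),(216,211,.052),(371,226,.005)]:
    print(u,v,cast(c,(u,v),z).round(3), 'mm/px',1000*np.linalg.norm(cast(c,(u,v),z)-cast(c,(u+1,v),z)).round(4))
```

```text
281 180 [ 0.616 -0.134  0.048] mm/px 3.2
320 212 [ 0.509 -0.253  0.048] mm/px 3.2
319 242 [ 0.415 -0.244  0.048] mm/px 3.1
283 243 [ 0.415 -0.132  0.048] mm/px 3.1
314 182 [ 0.609 -0.242  0.036] mm/px 3.2
283 218 [ 0.495 -0.136  0.036] mm/px 3.2
216 211 [0.522 0.076 0.052] mm/px 3.2
371 226 [ 0.463 -0.425  0.005] mm/px 3.3
```

View pics/topz.png

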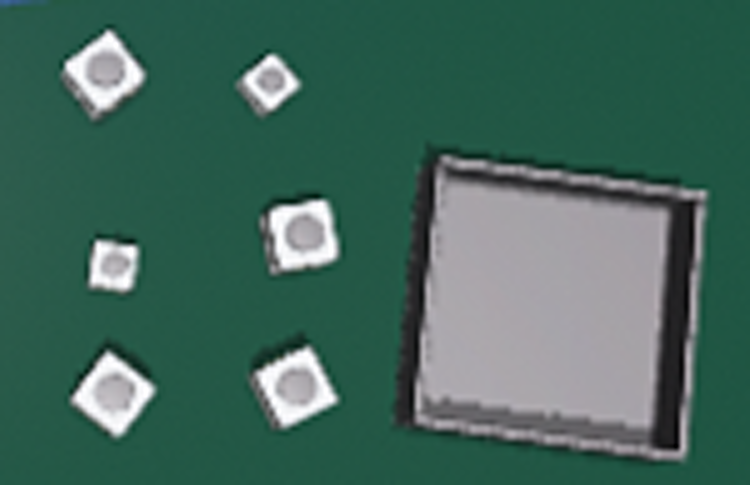

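View pics/topz2.png

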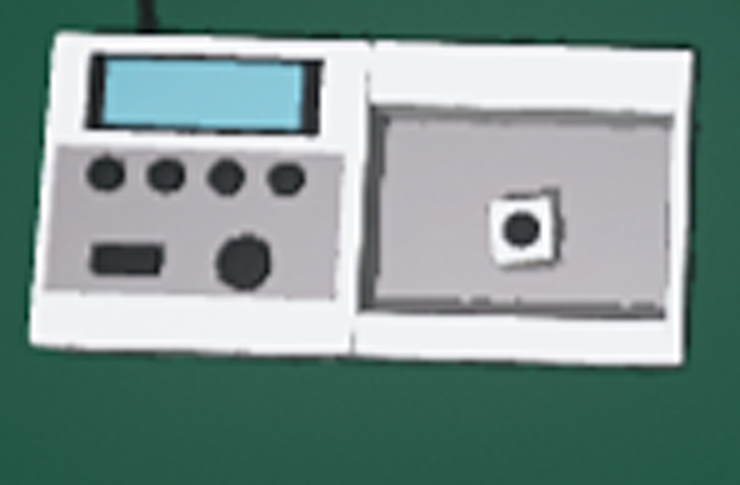

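```bash
cat > meas.py <<'E'
from h import *
def carts(c,im,win=None):
    """white blobs with cap: returns cap position & yaw of square edges"""
    g=im.max(2); sat=g.astype(int)-im.min(2)
    m=((g>135)&(sat<40)).astype(np.uint8)*255
    return m
E
python3 - <<'E'
from h import *
im=cv2.imread('pics/topraw.png'); c=cam('top')
# keys: dark on deck
g=im.max(2)
deck=np.zeros_like(g); deck[192:228,120:183]=1
m=((g<90)&(deck>0)).astype(np.uint8)
w=np.clip(150.-g,0,None)*(cv2.dilate(m,np.ones((3,3)))>0)*deck
n,l,s,ce=cv2.connectedComponentsWithStats(cv2.dilate(m,np.ones((3,3))))
for i in range(1,n):
    if s[i,4]<20: continue
    ys,xs=np.where(l==i); ww=w[ys,xs]; u=(xs*ww).sum()/ww.sum(); v=(ys*ww).sum()/ww.sum()
    print('key',s[i].tolist(),round(u,2),round(v,2),cast(c,(u,v),.069).round(4))
# bin/analyser corners
bigr={'an':((115,168,255,240),.058)}
x0,y0,x1,y1=115,168,256,240
sub=np.zeros_like(g); sub[y0:y1,x0:x1]=(g[y0:y1,x0:x1]>0)&((im[y0:y1,x0:x1,2].astype(int)-im[y0:y1,x0:x1,1])>-15)&(g[y0:y1,x0:x1]>190)
cs,_=cv2.findContours(sub,cv2.RETR_EXTERNAL,cv2.CHAIN_APPROX_NONE); k=cv2.convexHull(max(cs,key=cv2.contourArea))
b=cv2.boxPoints(cv2.minAreaRect(k)); P=np.array([cast(c,p,.058) for p in b]); print('an',b.round(1).tolist(),P.round(4)[:,:2].tolist(),P.mean(0).round(4),[np.linalg.norm(P[i]-P[i-1]).round(4) for i in range(4)])
# carts
for nme,(u,v),z,zc in [('A',(281,180),.044,.052),('B',(320,212),.044,.052),('C',(319,242),.044,.052),('D',(283,243),.044,.052),('s1',(314,182),.032,.04),('s2',(283,218),.032,.04),('sp',(216,211),.052,.052)]:
    h=11; S=8; pt=cv2.resize(im[v-h:v+h+1,u-h:u+h+1],None,fx=S,fy=S,interpolation=cv2.INTER_CUBIC)
    gg=pt.max(2); sat=gg.astype(int)-pt.min(2)
    m=((gg>195)).astype(np.uint8)
    cs,_=cv2.findContours(m,cv2.RETR_EXTERNAL,cv2.CHAIN_APPROX_NONE); k=max(cs,key=cv2.contourArea)
    bb=cv2.boxPoints(cv2.minAreaRect(cv2.convexHull(k)))
    b=(bb+.5)/S-.5+[u-h,v-h]
    P=np.array([cast(c,p,z) for p in b]); e=[np.linalg.norm(P[i]-P[i-1]).round(4) for i in range(4)]
    d=P[1]-P[0]; yaw=np.degrees(np.arctan2(d[1],d[0]))%90
    # cap/opening
    mm=((gg<185)&(sat<25)).astype(np.uint8); inner=np.zeros_like(mm); cv2.fillPoly(inner,[k],1); inner=cv2.erode(inner,np.ones((5,5)))
    mm&=inner; ys,xs=np.where(mm); cc=((xs.mean()+.5)/S-.5+u-h,(ys.mean()+.5)/S-.5+v-h) if len(xs) else (0,0)
    print(nme,'top',P.mean(0).round(4)[:2],e[:2],'yaw',round(yaw,1),'cap',cast(c,cc,zc).round(4)[:2])
# bin rim
E
```

```text
key [129, 195, 9, 9, 70] 132.83 199.27 [0.565 0.335 0.069]
key [141, 196, 9, 8, 68] 144.86 199.62 [0.5628 0.2973 0.069 ]
key [153, 196, 9, 9, 69] 156.87 199.95 [0.5606 0.2596 0.069 ]
key [165, 197, 9, 8, 65] 168.87 200.34 [0.5582 0.2219 0.069 ]
key [155, 211, 12, 13, 135] 160.4 217.1 [0.5062 0.2481 0.069 ]
key [129, 213, 17, 8, 130] 136.94 216.43 [0.5105 0.3212 0.069 ]
an [[117.80000305175781, 233.6999969482422], [119.5999984741211, 170.89999389648438], [249.3000030517578, 174.8000030517578], [247.5, 237.60000610351562]] [[0.4595, 0.3835], [0.6601, 0.3824], [0.6346, -0.0328], [0.4353, -0.0209]] [0.5474 0.178  0.058 ] [np.float64(0.4051), np.float64(0.2006), np.float64(0.416), np.float64(0.1997)]
A top [ 0.6211 -0.1329] [np.float64(0.0388), np.float64(0.0384)] yaw 36.1 cap [ 0.6205 -0.1333]
B top [ 0.5116 -0.2545] [np.float64(0.0394), np.float64(0.0386)] yaw 9.3 cap [ 0.5116 -0.2541]
C top [ 0.4157 -0.2442] [np.float64(0.038), np.float64(0.0382)] yaw 24.8 cap [ 0.417  -0.2441]
D top [ 0.4145 -0.1293] [np.float64(0.0378), np.float64(0.0379)] yaw 49.6 cap [ 0.4187 -0.1329]
s1 top [ 0.6132 -0.2415] [np.float64(0.027), np.float64(0.0269)] yaw 39.4 cap [ 0.6127 -0.2408]
s2 top [ 0.4964 -0.1339] [np.float64(0.0268), np.float64(0.028)] yaw 79.7 cap [ 0.4973 -0.1352]
sp top [0.523  0.0776] [np.float64(0.0418), np.float64(0.0397)] yaw 88.3 cap [0.5239 0.0768]
```

Run:
```python
from h import *
c=cam('top')
def f(pts,ox,z):
    P=np.array([cast(c,(ox+(x+.5)/5-.5,165+(y+.5)/5-.5),z)[:2] for x,y in pts]); print(P.round(4).tolist(),P.mean(0).round(4),[np.linalg.norm(P[i]-P[i-1]).round(4) for i in range(4)])
f([(435,152),(707,192),(687,462),(412,425)],260,.055)
f([(371,104),(672,116),(665,318),(358,312)],112,.058)
im=cv2.imread('pics/topraw.png'); cv2.imwrite('pics/bayz.png',cv2.resize(im[170:242,178:256],None,fx=8,fy=8,interpolation=cv2.INTER_CUBIC))
print(cast(c,(178-.5+.5/8,170-.5+.5/8),.058))
```

```text
[[0.5602, -0.3394], [0.5294, -0.5094], [0.3617, -0.4813], [0.3894, -0.313]] [ 0.4602 -0.4108] [np.float64(0.1728), np.float64(0.1727), np.float64(0.17), np.float64(0.1705)]
[[0.6063, 0.1705], [0.5926, -0.0209], [0.4646, -0.0128], [0.4742, 0.1791]] [0.5344 0.079 ] [np.float64(0.1324), np.float64(0.1919), np.float64(0.1283), np.float64(0.1922)]
[0.65871422 0.19669185 0.058     ]
```

View pics/bayz.png

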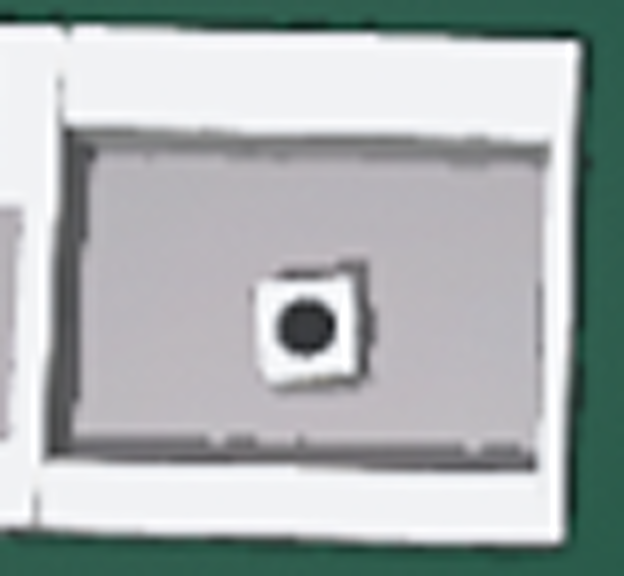

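Call:
{"name": "servo_tool", "arguments": {
  "series": [
    {"xyz": [0.0147, -0.028, -0.003], "angular": [0, 0, -3.65], "grip": 75},
    {"xyz": [0.0147, -0.028, -0.003], "angular": [0, 0, -3.65], "grip": 75},
    {"xyz": [0.0147, -0.028, -0.003], "angular": [0, 0, -3.65], "grip": 75},
    {"xyz": [0.0147, -0.028, -0.003], "angular": [0, 0, -3.65], "grip": 75},
    {"xyz": [0.0147, -0.028, -0.003], "angular": [0, 0, -3.65], "grip": 75},
    {"xyz": [0.0147, -0.028, -0.003], "angular": [0, 0, -3.65], "grip": 75},
    {"xyz": [0.0147, -0.028, -0.003], "angular": [0, 0, -3.65], "grip": 75},
    {"xyz": [0.0147, -0.028, -0.003], "angular": [0, 0, -3.65], "grip": 75},
    {"xyz": [0.0147, -0.028, -0.003], "angular": [0, 0, -3.65], "grip": 75},
    {"xyz": [0.0147, -0.028, -0.003], "angular": [0, 0, -3.65], "grip": 75}
  ]
}}

```text
time: 1.03
eef_pos: [0.3781, 0.3528, 0.2012]
ee_rot: [0.203, -0.203, 0.677, -0.677]
ft_force: [0.8, 0.4, 0.7]
finger_gap: 0.0604
```

Call:
{"name": "servo_tool", "arguments": {
  "series": [
    {"xyz": [0.0147, -0.028, -0.003], "angular": [0, 0, -3.65], "grip": 75},
    {"xyz": [0.0147, -0.028, -0.003], "angular": [0, 0, -3.65], "grip": 75},
    {"xyz": [0.0147, -0.028, -0.003], "angular": [0, 0, -3.65], "grip": 75},
    {"xyz": [0.0147, -0.028, -0.003], "angular": [0, 0, -3.65], "grip": 75},
    {"xyz": [0.0147, -0.028, -0.003], "angular": [0, 0, -3.65], "grip": 75},
    {"xyz": [0.0147, -0.028, -0.003], "angular": [0, 0, -3.65], "grip": 75},
    {"xyz": [0.0147, -0.028, -0.003], "angular": [0, 0, -3.65], "grip": 75},
    {"xyz": [0.0147, -0.028, -0.003], "angular": [0, 0, -3.65], "grip": 75},
    {"xyz": [0.0147, -0.028, -0.003], "angular": [0, 0, -3.65], "grip": 75},
    {"xyz": [0.0137, -0.025, -0.003], "angular": [0, 0, -3.65], "grip": 75}
  ]
}}

```text
time: 1.87
eef_pos: [0.5241, 0.0756, 0.1712]
ee_rot: [-0.02, 0.02, 0.707, -0.707]
ft_force: [0.6, 0.1, 0.9]
finger_gap: 0.06
```

```bash
cat >> h.py <<'E'
def st():
    s=monitor.get_state(); M=R.from_quat(np.roll(s['ee_rot'],-1)).as_matrix()
    print('t',round(s['time'],2),'p',np.round(s['eef_pos'],4),'xang',np.degrees(np.arctan2(M[1,0],M[0,0])).round(1),'down',M[2,1].round(4),'gap',round(s['finger_gap'],4),'F',np.round(s['ft_force'],1),'q',np.round(s['joint_positions'],2)); return s
E
python3 - <<'E'
from h import *
st(); snap('wrist','w1.png')
E
```

```text
t 1.87 p [0.5241 0.0756 0.1712] xang 176.8 down -1.0 gap 0.06 F [0.6 0.1 0.9] q [ 0.51  0.17 -0.39 -0.   -1.01 -0.57]
```

View pics/w1.png

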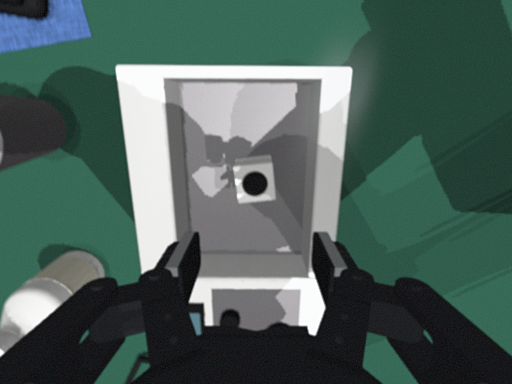

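Wrist view: the spent opening is at about (254,183), the bay's inner far corners at (165,78) and (322,78), and the near ones at about (180,277) and (308,277).

Run:
```python
from h import *
c=cam('wrist')
print('spent',cast(c,(254,183),.052).round(4))
for p in [(117,66),(352,68)]: print('outer',cast(c,p,.058).round(4))
for p in [(164,79),(321,80),(310,276)]: print('rim',cast(c,p,.058).round(4))
for p in [(182,84),(300,84),(192,250),(293,252)]: print('floor',cast(c,p,.008).round(4))
im=cv2.imread('pics/w1.png'); cv2.imwrite('pics/w1z.png',cv2.resize(im[50:300,100:370],None,fx=2.2,fy=2.2))
```

```text
spent [0.5259 0.0707 0.052 ]
outer [ 0.6327 -0.0383  0.058 ]
outer [ 0.4381 -0.0248  0.058 ]
rim [ 0.5954 -0.0259  0.058 ]
rim [ 0.4638 -0.0171  0.058 ]
rim [0.4742 0.1722 0.058 ]
floor [ 0.5928 -0.0251  0.008 ]
floor [ 0.4739 -0.0177  0.008 ]
floor [0.6064 0.1615 0.008 ]
floor [0.4854 0.1717 0.008 ]
```

View pics/w1z.png

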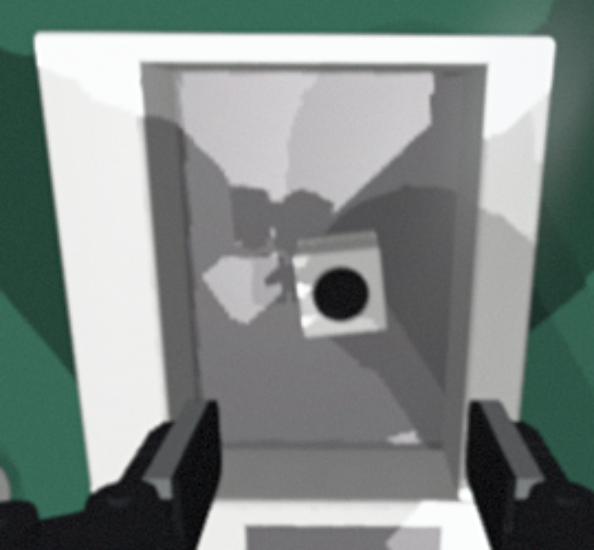

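Call:
{"name": "servo_tool", "arguments": {
  "series": [
    {"xyz": [0.001, -0.001, -0.03], "angular": [0, 0, 0], "grip": 80},
    {"xyz": [0, 0, -0.03], "angular": [0, 0, 0], "grip": 80},
    {"xyz": [0, 0, -0.03], "angular": [0, 0, 0], "grip": 80},
    {"xyz": [0, 0, -0.03], "angular": [0, 0, 0], "grip": 80},
    {"xyz": [0, 0, -0.029], "angular": [0, 0, 0], "grip": 80},
    {"xyz": [0, 0, 0], "angular": [0, 0, 0], "grip": 200},
    {"xyz": [0, 0, 0], "angular": [0, 0, 0], "grip": 200},
    {"xyz": [0, 0, 0], "angular": [0, 0, 0], "grip": 200},
    {"xyz": [0, 0, 0], "angular": [0, 0, 0], "grip": 200},
    {"xyz": [0, 0, 0], "angular": [0, 0, 0], "grip": 200}
  ]
}}

```text
time: 2.75
eef_pos: [0.5258, 0.0769, 0.0241]
ee_rot: [-0.017, 0.019, 0.707, -0.706]
ft_force: [0.1, -0.3, -1.3]
finger_gap: 0.038
```

Call:
{"name": "servo_tool", "arguments": {
  "series": [
    {"xyz": [0, 0, 0.03], "angular": [0, 0, 0], "grip": 200},
    {"xyz": [0, 0, 0.04], "angular": [0, 0, 0], "grip": 200},
    {"xyz": [-0.002, -0.015, 0.035], "angular": [0, 0, 0], "grip": 200},
    {"xyz": [-0.004, -0.032, 0], "angular": [0, 0, 0], "grip": 200},
    {"xyz": [-0.004, -0.032, 0], "angular": [0, 0, 0], "grip": 200},
    {"xyz": [-0.004, -0.032, 0], "angular": [0, 0, 0], "grip": 200},
    {"xyz": [-0.004, -0.032, 0], "angular": [0, 0, 0], "grip": 200},
    {"xyz": [-0.004, -0.032, 0], "angular": [0, 0, 0], "grip": 200},
    {"xyz": [-0.004, -0.032, 0], "angular": [0, 0, 0], "grip": 200},
    {"xyz": [-0.004, -0.032, 0], "angular": [0, 0, 0], "grip": 200}
  ]
}}

```text
time: 3.58
eef_pos: [0.4947, -0.1641, 0.129]
ee_rot: [-0.017, 0.019, 0.707, -0.707]
ft_force: [0.1, -0.5, -1.1]
finger_gap: 0.0378
```

Call:
{"name": "servo_tool", "arguments": {
  "series": [
    {"xyz": [-0.004, -0.032, 0], "angular": [0, 0, 0], "grip": 200},
    {"xyz": [-0.004, -0.032, 0], "angular": [0, 0, 0], "grip": 200},
    {"xyz": [-0.004, -0.032, 0], "angular": [0, 0, 0], "grip": 200},
    {"xyz": [-0.004, -0.032, 0], "angular": [0, 0, 0], "grip": 200},
    {"xyz": [-0.004, -0.032, 0], "angular": [0, 0, 0], "grip": 200},
    {"xyz": [-0.004, -0.032, 0], "angular": [0, 0, 0], "grip": 200},
    {"xyz": [-0.004, -0.032, 0], "angular": [0, 0, 0], "grip": 200},
    {"xyz": [-0.004, -0.032, 0], "angular": [0, 0, 0], "grip": 200},
    {"xyz": [-0.003, -0.03, 0], "angular": [0, 0, 0], "grip": 200},
    {"xyz": [0, 0, 0], "angular": [0, 0, 0], "grip": 200}
  ]
}}

```text
time: 4.42
eef_pos: [0.4591, -0.4533, 0.1285]
ee_rot: [0.019, -0.02, -0.706, 0.708]
ft_force: [1.6, 0.6, 0.5]
finger_gap: 0.0376
```

Run:
```python
from h import *
st(); snap('side','s2.png')
```

```text
t 4.42 p [ 0.4591 -0.4533  0.1285] xang 176.8 down -1.0 gap 0.0376 F [1.6 0.6 0.5] q [-0.48  0.39 -0.19  0.   -0.99  0.42]
```

View pics/s2.png

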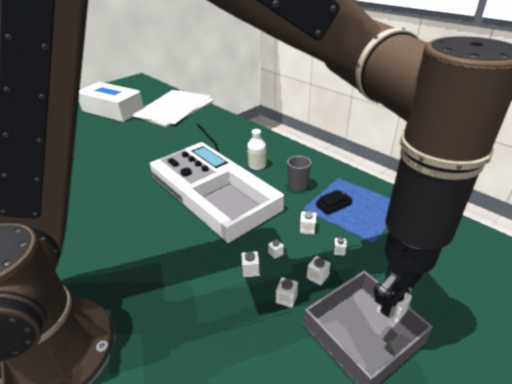

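The side view shows the spent cartridge held over the bin at about (398,308). Lowering and releasing it.

Call:
{"name": "servo_tool", "arguments": {
  "series": [
    {"xyz": [0, 0, -0.034], "angular": [0, 0, 0], "grip": 200},
    {"xyz": [0, 0, -0.034], "angular": [0, 0, 0], "grip": 200},
    {"xyz": [0, 0, -0.028], "angular": [0, 0, 0], "grip": 200},
    {"xyz": [0, 0, 0], "angular": [0, 0, 0], "grip": 200},
    {"xyz": [0, 0, 0], "angular": [0, 0, 0], "grip": 100},
    {"xyz": [0, 0, 0], "angular": [0, 0, 0], "grip": 80},
    {"xyz": [0, 0, 0], "angular": [0, 0, 0], "grip": 80},
    {"xyz": [0, 0, 0.034], "angular": [0, 0, 0], "grip": 80},
    {"xyz": [0, 0, 0.04], "angular": [0, 0, 0], "grip": 80},
    {"xyz": [0, 0, 0.04], "angular": [0, 0, 0], "grip": 80}
  ]
}}

```text
time: 5.3
eef_pos: [0.4597, -0.4487, 0.1485]
ee_rot: [0.018, -0.019, -0.707, 0.707]
ft_force: [1.4, -0.8, 0.5]
finger_gap: 0.0589
```

Run:
```python
from h import *
st(); snap('wrist','w3.png')
```

```text
t 5.3 p [ 0.4597 -0.4487  0.1485] xang 177.0 down -1.0 gap 0.0589 F [ 1.4 -0.8  0.5] q [-0.47  0.37 -0.18  0.   -1.03  0.42]
```

View pics/w3.png

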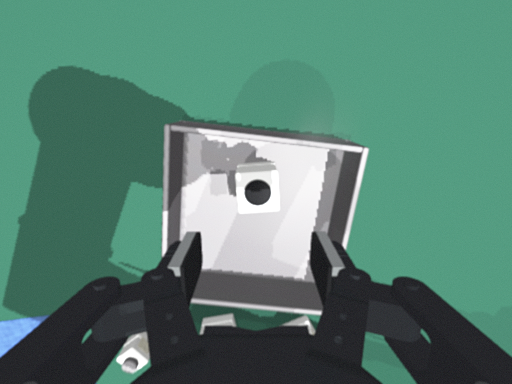

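The spent cartridge lies in the bin, with its opening at (257,191). Now the new-batch key.

Call:
{"name": "servo_tool", "arguments": {
  "series": [
    {"xyz": [0.0021, 0.032, 0], "angular": [0, 0, 0], "grip": 255},
    {"xyz": [0.0021, 0.032, 0], "angular": [0, 0, 0], "grip": 255},
    {"xyz": [0.0021, 0.032, 0], "angular": [0, 0, 0], "grip": 255},
    {"xyz": [0.0021, 0.032, 0], "angular": [0, 0, 0], "grip": 255},
    {"xyz": [0.0021, 0.032, 0], "angular": [0, 0, 0], "grip": 255},
    {"xyz": [0.0021, 0.032, 0], "angular": [0, 0, 0], "grip": 255},
    {"xyz": [0.0021, 0.032, 0], "angular": [0, 0, 0], "grip": 255},
    {"xyz": [0.0021, 0.032, 0], "angular": [0, 0, 0], "grip": 255},
    {"xyz": [0.0021, 0.032, 0], "angular": [0, 0, 0], "grip": 255},
    {"xyz": [0.0021, 0.032, 0], "angular": [0, 0, 0], "grip": 255}
  ]
}}

```text
time: 6.18
eef_pos: [0.4815, -0.127, 0.1476]
ee_rot: [-0.017, 0.02, 0.707, -0.707]
ft_force: [-0.4, -0.4, 0.3]
finger_gap: -0.0003
```

Call:
{"name": "servo_tool", "arguments": {
  "series": [
    {"xyz": [0.0021, 0.032, 0], "angular": [0, 0, 0], "grip": 255},
    {"xyz": [0.0021, 0.032, 0], "angular": [0, 0, 0], "grip": 255},
    {"xyz": [0.0021, 0.032, 0], "angular": [0, 0, 0], "grip": 255},
    {"xyz": [0.0021, 0.032, 0], "angular": [0, 0, 0], "grip": 255},
    {"xyz": [0.0021, 0.032, 0], "angular": [0, 0, 0], "grip": 255},
    {"xyz": [0.0021, 0.032, 0], "angular": [0, 0, 0], "grip": 255},
    {"xyz": [0.0021, 0.032, 0], "angular": [0, 0, 0], "grip": 255},
    {"xyz": [0.0021, 0.032, 0], "angular": [0, 0, 0], "grip": 255},
    {"xyz": [0.0021, 0.032, 0], "angular": [0, 0, 0], "grip": 255},
    {"xyz": [0.0021, 0.032, 0], "angular": [0, 0, 0], "grip": 255}
  ]
}}

```text
time: 7.02
eef_pos: [0.5022, 0.1936, 0.1477]
ee_rot: [-0.017, 0.019, 0.708, -0.706]
ft_force: [0.4, -0.4, 0.2]
finger_gap: -0.0005
```

Call:
{"name": "servo_tool", "arguments": {
  "series": [
    {"xyz": [0.0021, 0.032, -0.01], "angular": [0, 0, 0], "grip": 255},
    {"xyz": [0.0021, 0.032, -0.01], "angular": [0, 0, 0], "grip": 255},
    {"xyz": [0.0021, 0.032, -0.01], "angular": [0, 0, 0], "grip": 255},
    {"xyz": [0.002, 0.03, -0.01], "angular": [0, 0, 0], "grip": 255},
    {"xyz": [0, 0, 0], "angular": [0, 0, 0], "grip": 255},
    {"xyz": [0, 0, 0], "angular": [0, 0, 0], "grip": 255}
  ]
}}

```text
time: 7.52
eef_pos: [0.5101, 0.3192, 0.1063]
ee_rot: [-0.017, 0.018, 0.707, -0.706]
ft_force: [0.2, -1.0, 0.3]
finger_gap: -0.0001
```

Run:
```python
from h import *
st(); snap('wrist','w4.png')
```

```text
t 7.52 p [0.5101 0.3192 0.1063] xang 177.1 down -1.0 gap -0.0001 F [ 0.2 -1.   0.3] q [ 0.88  0.35 -0.32  0.   -0.91 -0.93]
```

View pics/w4.png

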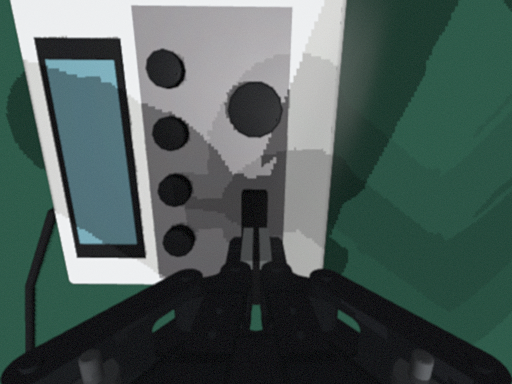

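Fingertips are at about (255,235), over the wide key. The row keys are at (179,240), (175,190), (171,133) and (165,69), and start is at (254,109). Cross-checking these against the top view.

Run:
```python
from h import *
c=cam('wrist')
for p in [(179,240),(175,190),(171,133),(165,69),(254,109),(255,190)]: print(p,cast(c,p,.07).round(4))
print(proj(c,monitor.get_state()['eef_pos']))
```

```text
(179, 240) [0.5636 0.3322 0.07  ]
(175, 190) [0.5614 0.2958 0.07  ]
(171, 133) [0.559  0.2589 0.07  ]
(165, 69) [0.5574 0.2221 0.07  ]
(254, 109) [0.5067 0.2472 0.07  ]
(255, 190) [0.5088 0.2985 0.07  ]
[254.29598693 243.16223184]
```

Call:
{"name": "servo_tool", "arguments": {
  "series": [
    {"xyz": [0, 0.002, -0.02], "angular": [0, 0, 0], "grip": 255},
    {"xyz": [0, 0, -0.012], "angular": [0, 0, 0], "grip": 255},
    {"xyz": [0, 0, -0.006], "angular": [0, 0, 0], "grip": 255},
    {"xyz": [0, 0, -0.0048], "angular": [0, 0, 0], "grip": 255},
    {"xyz": [0, 0, 0], "angular": [0, 0, 0], "grip": 255},
    {"xyz": [0, 0, 0], "angular": [0, 0, 0], "grip": 255},
    {"xyz": [0, 0, 0], "angular": [0, 0, 0], "grip": 255}
  ]
}}

```text
time: 8.15
eef_pos: [0.5103, 0.3186, 0.0642]
ee_rot: [-0.018, 0.019, 0.707, -0.707]
ft_force: [-2.2, -2.3, 5.0]
finger_gap: 0.0003
```

Call:
{"name": "servo_tool", "arguments": {
  "series": [
    {"xyz": [0, 0, 0.03], "angular": [0, 0, 0], "grip": 60},
    {"xyz": [0, -0.01, 0.03], "angular": [0, 0, 0], "grip": 60},
    {"xyz": [0, -0.02, 0.03], "angular": [0, 0, 0], "grip": 60}
  ]
}}

```text
time: 8.4
eef_pos: [0.5105, 0.29, 0.1541]
ee_rot: [-0.018, 0.018, 0.707, -0.707]
ft_force: [1.1, 0.7, 0.7]
finger_gap: 0.0358
```

```bash
cat > tm.py <<'E'
from h import *
import sys
st()
c,im=snap('top','top_%d.png'%int(monitor.get_state()['time']*100))
g=im.max(2)
d=((im.min(2)>120)).astype(np.uint8); d[:165]=0; d[270:]=0; d[:,:258]=0; d[:,345:]=0
n,l,s,ce=cv2.connectedComponentsWithStats(d)
for i in range(1,n):
    if s[i,4]<25: continue
    u,v=np.round(ce[i]).astype(int); small=s[i,4]<90; z=.032 if small else .044
    h=11; S=8; pt=cv2.resize(im[v-h:v+h+1,u-h:u+h+1],None,fx=S,fy=S,interpolation=cv2.INTER_CUBIC)
    m=(pt.max(2)>195).astype(np.uint8)
    cs,_=cv2.findContours(m,cv2.RETR_EXTERNAL,cv2.CHAIN_APPROX_NONE); k=max(cs,key=cv2.contourArea)
    b=(cv2.boxPoints(cv2.minAreaRect(cv2.convexHull(k)))+.5)/S-.5+[u-h,v-h]
    P=np.array([cast(c,p,z) for p in b]); d0=P[1]-P[0]
    print(s[i,4],(u,v),'pos',P.mean(0).round(4)[:2],[np.linalg.norm(P[j]-P[j-1]).round(4) for j in (0,1)],'yaw',np.degrees(np.arctan2(d0[1],d0[0])).round(1)%90)
E
python3 tm.py
```

```text
t 8.4 p [0.5105 0.29   0.1541] xang 177.1 down -1.0 gap 0.0358 F [1.1 0.7 0.7] q [ 0.85  0.28 -0.29  0.   -1.   -0.9 ]
159 (np.int64(280), np.int64(179)) pos [ 0.6211 -0.1329] [np.float64(0.0388), np.float64(0.0384)] yaw 36.1
82 (np.int64(313), np.int64(181)) pos [ 0.6132 -0.2416] [np.float64(0.027), np.float64(0.0271)] yaw 38.6
160 (np.int64(320), np.int64(212)) pos [ 0.5116 -0.2545] [np.float64(0.0394), np.float64(0.0387)] yaw 9.299999999999997
83 (np.int64(282), np.int64(218)) pos [ 0.4964 -0.1339] [np.float64(0.0268), np.float64(0.028)] yaw 79.8Traceback (most recent call last):
  File "tm.py", line 13, in <module>
    cs,_=cv2.findContours(m,cv2.RETR_EXTERNAL,cv2.CHAIN_APPROX_NONE); k=max(cs,key=cv2.contourArea)
                                                                        ~~~^^^^^^^^^^^^^^^^^^^^^^^^
ValueError: max() iterable argument is empty
```

Call:
{"name": "servo_tool", "arguments": {
  "series": [
    {"xyz": [0.0085, -0.0325, 0], "angular": [0, 0, 3], "grip": 70},
    {"xyz": [0.0085, -0.0325, 0], "angular": [0, 0, 3], "grip": 70},
    {"xyz": [0.0085, -0.0325, 0], "angular": [0, 0, 3], "grip": 70},
    {"xyz": [0.0085, -0.0325, 0], "angular": [0, 0, 3], "grip": 70},
    {"xyz": [0.0085, -0.0325, 0], "angular": [0, 0, 3], "grip": 70},
    {"xyz": [0.0085, -0.0325, 0], "angular": [0, 0, 3], "grip": 70},
    {"xyz": [0.0085, -0.0325, 0], "angular": [0, 0, 3], "grip": 70},
    {"xyz": [0.0085, -0.0325, 0], "angular": [0, 0, 3], "grip": 70},
    {"xyz": [0.0085, -0.0325, 0], "angular": [0, 0, 3], "grip": 70},
    {"xyz": [0.0085, -0.0325, 0], "angular": [0, 0, 3], "grip": 70}
  ]
}}

```text
time: 9.28
eef_pos: [0.5955, -0.0377, 0.1535]
ee_rot: [-0.167, 0.165, -0.687, 0.687]
ft_force: [0.7, 0.8, -0.6]
finger_gap: 0.0623
```

Call:
{"name": "servo_tool", "arguments": {
  "series": [
    {"xyz": [0.0085, -0.0325, 0], "angular": [0, 0, 3], "grip": 70},
    {"xyz": [0.0085, -0.0325, 0], "angular": [0, 0, 3], "grip": 70},
    {"xyz": [0.0083, -0.033, 0], "angular": [0, 0, 3], "grip": 70},
    {"xyz": [0, 0, 0], "angular": [0, 0, 0], "grip": 70}
  ]
}}

```text
time: 9.62
eef_pos: [0.6211, -0.139, 0.1529]
ee_rot: [-0.219, 0.218, -0.672, 0.673]
ft_force: [0.3, 1.2, 0.1]
finger_gap: 0.0618
```

Run:
```python
from h import *
st(); snap('wrist','w5.png')
c=cam('wrist'); print(proj(c,[.6208,-.1331,.052]))
```

```text
t 9.62 p [ 0.6211 -0.139   0.1529] xang -144.0 down -1.0 gap 0.0618 F [0.3 1.2 0.1] q [ 0.09  0.35 -0.18  0.   -1.03  0.54]
[252.28571614 193.00374487]
```

View pics/w5.png

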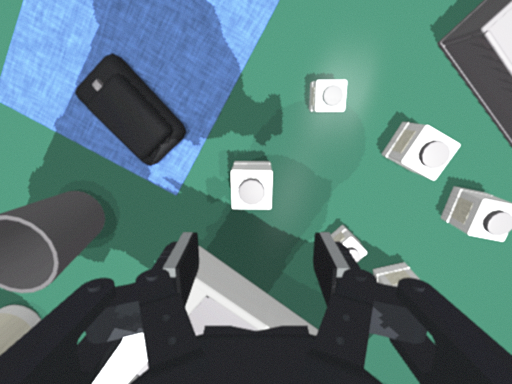

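Run:
```python
from h import *
s=st(); c=cam('wrist'); p=cast(c,(251,191),.052); print(p)
M=R.from_quat(np.roll(s['ee_rot'],-1)).as_matrix(); print(p-s['eef_pos'], M.T@(p-s['eef_pos']))
```

```text
t 9.67 p [ 0.6206 -0.137   0.1527] xang -144.2 down -1.0 gap 0.0615 F [0.1 0.3 0.1] q [ 0.09  0.35 -0.19  0.   -1.03  0.54]
[ 0.62283248 -0.133958    0.052     ]
[ 0.0022244   0.00306909 -0.10074011] [-0.00353933  0.10074128 -0.00126667]
```

Call:
{"name": "servo_tool", "arguments": {
  "series": [
    {"xyz": [0.001, 0.002, -0.035], "angular": [0, 0, 0], "grip": 70},
    {"xyz": [0, 0, -0.035], "angular": [0, 0, 0], "grip": 70},
    {"xyz": [0, 0, -0.035], "angular": [0, 0, 0], "grip": 70},
    {"xyz": [0, 0, -0.035], "angular": [0, 0, 0], "grip": 70},
    {"xyz": [0, 0, 0], "angular": [0, 0, 0], "grip": 200},
    {"xyz": [0, 0, 0], "angular": [0, 0, 0], "grip": 200},
    {"xyz": [0, 0, 0], "angular": [0, 0, 0], "grip": 200},
    {"xyz": [0, 0, 0], "angular": [0, 0, 0], "grip": 200}
  ]
}}

```text
time: 10.33
eef_pos: [0.6232, -0.1314, 0.0154]
ee_rot: [-0.22, 0.217, -0.672, 0.673]
ft_force: [0.3, 0.4, -0.1]
finger_gap: 0.0373
```

Call:
{"name": "servo_tool", "arguments": {
  "series": [
    {"xyz": [0, 0, 0.037], "angular": [0, 0, 0], "grip": 200},
    {"xyz": [0, 0, 0.037], "angular": [0, 0, 0], "grip": 200},
    {"xyz": [0, 0, 0.036], "angular": [0, 0, 0], "grip": 200},
    {"xyz": [-0.013, 0.0199, 0], "angular": [0, 0, -5.6], "grip": 200},
    {"xyz": [-0.013, 0.0199, 0], "angular": [0, 0, -5.6], "grip": 200},
    {"xyz": [-0.013, 0.0199, 0], "angular": [0, 0, -5.6], "grip": 200},
    {"xyz": [-0.013, 0.0199, 0], "angular": [0, 0, -5.6], "grip": 200},
    {"xyz": [-0.013, 0.0199, 0], "angular": [0, 0, -5.6], "grip": 200},
    {"xyz": [-0.013, 0.0199, 0], "angular": [0, 0, -5.6], "grip": 200},
    {"xyz": [-0.013, 0.0199, 0], "angular": [0, 0, -5.6], "grip": 200}
  ]
}}

```text
time: 11.17
eef_pos: [0.5306, 0.0088, 0.1251]
ee_rot: [-0.02, 0.023, 0.707, -0.706]
ft_force: [0.1, 0.9, -0.7]
finger_gap: 0.0374
```

Call:
{"name": "servo_tool", "arguments": {
  "series": [
    {"xyz": [0, 0, 0], "angular": [0, 0, 0], "grip": 200}
  ]
}}

```text
time: 11.25
eef_pos: [0.5294, 0.0101, 0.1252]
ee_rot: [-0.02, 0.023, 0.708, -0.706]
ft_force: [-0.9, 0.0, -1.1]
finger_gap: 0.0371
```

Run:
```python
from h import *
st(); snap('wrist','w6.png')
```

```text
t 11.25 p [0.5294 0.0101 0.1252] xang 176.5 down -1.0 gap 0.0371 F [-0.9  0.  -1.1] q [ 0.39  0.22 -0.45 -0.   -0.9  -0.45]
```

View pics/w6.png

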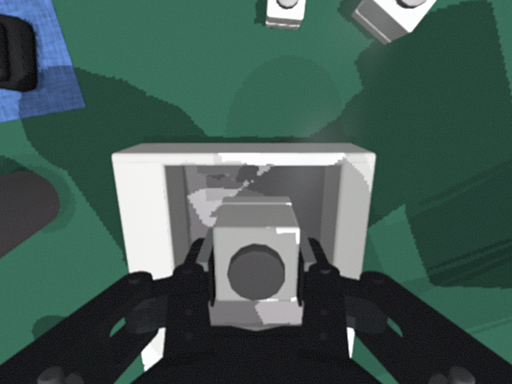

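Run:
```python
from h import *
st(); c=cam('wrist')
for p in [(166,164),(341,162),(255,163)]: print(cast(c,p,.058).round(4))
```

```text
t 11.3 p [0.5304 0.0093 0.1253] xang 176.9 down -1.0 gap 0.0372 F [-0.3 -1.1  0.4] q [ 0.39  0.22 -0.45  0.   -0.9  -0.44]
[ 0.5956 -0.0249  0.058 ]
[ 0.4643 -0.0194  0.058 ]
[ 0.5287 -0.0221  0.058 ]
```

Call:
{"name": "servo_tool", "arguments": {
  "series": [
    {"xyz": [0.001, -0.002, -0.035], "angular": [0, 0, 0], "grip": 200},
    {"xyz": [0, 0, -0.035], "angular": [0, 0, 0], "grip": 200},
    {"xyz": [0, 0, -0.025], "angular": [0, 0, 0], "grip": 200},
    {"xyz": [0, 0, -0.006], "angular": [0, 0, 0], "grip": 200},
    {"xyz": [0, 0, 0], "angular": [0, 0, 0], "grip": 200},
    {"xyz": [0, 0, 0], "angular": [0, 0, 0], "grip": 110},
    {"xyz": [0, 0, 0], "angular": [0, 0, 0], "grip": 95},
    {"xyz": [0, 0, 0], "angular": [0, 0, 0], "grip": 95}
  ]
}}

```text
time: 11.97
eef_pos: [0.5324, 0.0057, 0.0229]
ee_rot: [-0.019, 0.02, 0.707, -0.707]
ft_force: [0.3, 0.2, 0.5]
finger_gap: 0.0534
```

Call:
{"name": "servo_tool", "arguments": {
  "series": [
    {"xyz": [0, 0, 0.02], "angular": [0, 0, 0], "grip": 95},
    {"xyz": [0, 0, 0.03], "angular": [0, 0, 0], "grip": 80},
    {"xyz": [0, 0, 0.035], "angular": [0, 0, 0], "grip": 80},
    {"xyz": [0, 0, 0.035], "angular": [0, 0, 0], "grip": 80}
  ]
}}

```text
time: 12.3
eef_pos: [0.5311, 0.0054, 0.1435]
ee_rot: [0.02, -0.02, -0.707, 0.707]
ft_force: [0.9, -0.2, -0.4]
finger_gap: 0.0587
```

```bash
sed -i 's/key=cv2.contourArea)$/key=cv2.contourArea,default=None)\n    if k is None: print("dark",u,v); continue/' tm.py; python3 tm.py; python3 -c "
from h import *
snap('wrist','w7.png')"
```

```text
t 12.3 p [0.5311 0.0054 0.1435] xang 176.8 down -1.0 gap 0.0587 F [ 0.9 -0.2 -0.4] q [ 0.38  0.2  -0.43  0.   -0.94 -0.44]
81 (np.int64(313), np.int64(181)) pos [ 0.6132 -0.2416] [np.float64(0.027), np.float64(0.0271)] yaw 38.6
160 (np.int64(320), np.int64(212)) pos [ 0.5116 -0.2545] [np.float64(0.0394), np.float64(0.0386)] yaw 9.299999999999997
83 (np.int64(282), np.int64(218)) pos [ 0.4964 -0.1339] [np.float64(0.0268), np.float64(0.028)] yaw 79.7
dark 344 241
161 (np.int64(282), np.int64(243)) pos [ 0.4145 -0.1293] [np.float64(0.0378), np.float64(0.0379)] yaw 49.6
161 (np.int64(319), np.int64(242)) pos [ 0.4157 -0.2442] [np.float64(0.038), np.float64(0.0382)] yaw 24.799999999999997
```

View pics/w7.png

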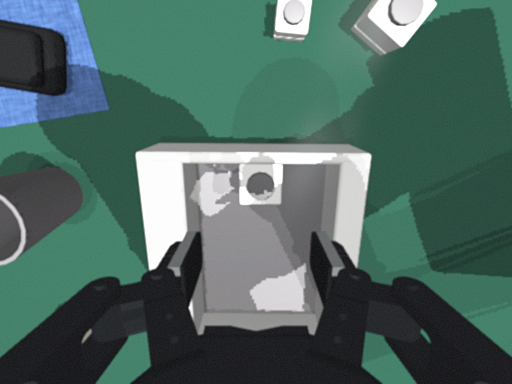

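The first cartridge stands in the bay, with its cap at (260,183), and the others haven't moved. Next is B.

Call:
{"name": "servo_tool", "arguments": {
  "series": [
    {"xyz": [-0.0025, -0.0325, 0], "angular": [0, 0, 1.6], "grip": 80},
    {"xyz": [-0.0025, -0.0325, 0], "angular": [0, 0, 1.6], "grip": 80},
    {"xyz": [-0.0025, -0.0325, 0], "angular": [0, 0, 1.6], "grip": 80},
    {"xyz": [-0.0025, -0.0325, 0], "angular": [0, 0, 1.6], "grip": 80},
    {"xyz": [-0.0025, -0.0325, 0], "angular": [0, 0, 1.6], "grip": 80},
    {"xyz": [-0.0025, -0.0325, 0], "angular": [0, 0, 1.6], "grip": 80},
    {"xyz": [-0.0025, -0.0325, 0], "angular": [0, 0, 1.6], "grip": 80},
    {"xyz": [-0.0025, -0.0325, 0], "angular": [0, 0, 1.6], "grip": 80},
    {"xyz": [0, 0, 0], "angular": [0, 0, 0], "grip": 80},
    {"xyz": [0, 0, 0], "angular": [0, 0, 0], "grip": 80}
  ]
}}

```text
time: 13.23
eef_pos: [0.511, -0.2561, 0.142]
ee_rot: [-0.058, 0.058, -0.705, 0.705]
ft_force: [0.4, 0.6, -0.0]
finger_gap: 0.0588
```

```bash
cat > wm.py <<'E'
from h import *
import sys
X=float(sys.argv[1]);Y=float(sys.argv[2]);zc=float(sys.argv[3])
s=st(); c,im=snap('wrist','w_%d.png'%int(s['time']*100))
u,v=proj(c,[X,Y,zc]); print('expected cap px',u.round(1),v.round(1))
u,v=int(u),int(v); h=45; pt=im[max(v-h,0):v+h,u-h:u+h]
cv2.imwrite('pics/wz_%d.png'%int(s['time']*100),cv2.resize(pt,None,fx=5,fy=5,interpolation=cv2.INTER_CUBIC))
E
python3 wm.py .5116 -.2545 .052; ls pics/wz*
```

```text
t 13.23 p [ 0.511  -0.2561  0.142 ] xang -170.6 down -1.0 gap 0.0588 F [ 0.4  0.6 -0. ] q [-0.12  0.26 -0.34  0.   -0.96  0.29]
expected cap px 253.9 195.3
pics/wz_1323.png
```

View pics/wz_1323.png

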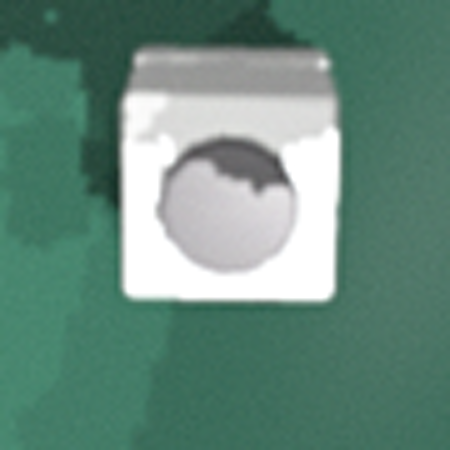

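Aligned, with the cap at (254,191). Descending to grasp.

Call:
{"name": "servo_tool", "arguments": {
  "series": [
    {"xyz": [0, 0, -0.035], "angular": [0, 0, 0], "grip": 80},
    {"xyz": [0, 0, -0.035], "angular": [0, 0, 0], "grip": 80},
    {"xyz": [0, 0, -0.035], "angular": [0, 0, 0], "grip": 80},
    {"xyz": [0, 0, -0.022], "angular": [0, 0, 0], "grip": 80},
    {"xyz": [0, 0, 0], "angular": [0, 0, 0], "grip": 200},
    {"xyz": [0, 0, 0], "angular": [0, 0, 0], "grip": 200},
    {"xyz": [0, 0, 0], "angular": [0, 0, 0], "grip": 200},
    {"xyz": [0, 0, 0], "angular": [0, 0, 0], "grip": 200}
  ]
}}

```text
time: 13.95
eef_pos: [0.5129, -0.2542, 0.0166]
ee_rot: [-0.061, 0.058, -0.704, 0.705]
ft_force: [0.5, -0.1, -0.1]
finger_gap: 0.0372
```

Call:
{"name": "servo_tool", "arguments": {
  "series": [
    {"xyz": [0, 0, 0.036], "angular": [0, 0, 0], "grip": 200},
    {"xyz": [0, 0, 0.036], "angular": [0, 0, 0], "grip": 200},
    {"xyz": [0, 0, 0.036], "angular": [0, 0, 0], "grip": 200},
    {"xyz": [0.002, 0.0308, 0], "angular": [0, 0, -1.28], "grip": 200},
    {"xyz": [0.002, 0.0308, 0], "angular": [0, 0, -1.28], "grip": 200},
    {"xyz": [0.002, 0.0308, 0], "angular": [0, 0, -1.28], "grip": 200},
    {"xyz": [0.002, 0.0308, 0], "angular": [0, 0, -1.28], "grip": 200},
    {"xyz": [0.002, 0.0308, 0], "angular": [0, 0, -1.28], "grip": 200},
    {"xyz": [0.002, 0.0308, 0], "angular": [0, 0, -1.28], "grip": 200},
    {"xyz": [0.002, 0.0308, 0], "angular": [0, 0, -1.28], "grip": 200}
  ]
}}

```text
time: 14.78
eef_pos: [0.5259, -0.037, 0.1247]
ee_rot: [0.005, -0.002, 0.707, -0.707]
ft_force: [1.5, -0.4, -0.9]
finger_gap: 0.0374
```

Call:
{"name": "servo_tool", "arguments": {
  "series": [
    {"xyz": [0.002, 0.0308, 0], "angular": [0, 0, -1.28], "grip": 200},
    {"xyz": [0.002, 0.0308, 0], "angular": [0, 0, -1.28], "grip": 200},
    {"xyz": [0.002, 0.0308, 0], "angular": [0, 0, -1.28], "grip": 200},
    {"xyz": [0, 0, 0], "angular": [0, 0, 0], "grip": 200},
    {"xyz": [0, 0, 0], "angular": [0, 0, 0], "grip": 200}
  ]
}}

```text
time: 15.2
eef_pos: [0.5319, 0.0555, 0.1243]
ee_rot: [-0.018, 0.02, 0.707, -0.706]
ft_force: [-0.9, -0.3, -0.8]
finger_gap: 0.0372
```

Run:
```python
from h import *
st(); snap('wrist','w8.png')
```

```text
t 15.2 p [0.5319 0.0555 0.1243] xang 177.0 down -1.0 gap 0.0372 F [-0.9 -0.3 -0.8] q [ 0.47  0.23 -0.44  0.   -0.9  -0.52]
```

View pics/w8.png

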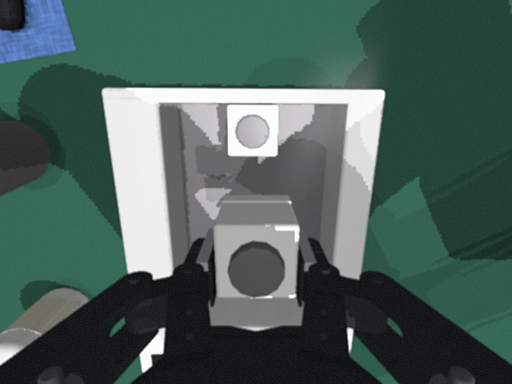

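Call:
{"name": "servo_tool", "arguments": {
  "series": [
    {"xyz": [0.001, -0.001, -0.035], "angular": [0, 0, 0], "grip": 200},
    {"xyz": [0, 0, -0.035], "angular": [0, 0, 0], "grip": 200},
    {"xyz": [0, 0, -0.022], "angular": [0, 0, 0], "grip": 200},
    {"xyz": [0, 0, -0.0075], "angular": [0, 0, 0], "grip": 200},
    {"xyz": [0, 0, 0], "angular": [0, 0, 0], "grip": 200},
    {"xyz": [0, 0, 0], "angular": [0, 0, 0], "grip": 110},
    {"xyz": [0, 0, 0], "angular": [0, 0, 0], "grip": 95},
    {"xyz": [0, 0, 0], "angular": [0, 0, 0], "grip": 95}
  ]
}}

```text
time: 15.92
eef_pos: [0.533, 0.0524, 0.0241]
ee_rot: [-0.019, 0.02, 0.707, -0.707]
ft_force: [-1.0, -0.3, 0.1]
finger_gap: 0.0538
```

Call:
{"name": "servo_tool", "arguments": {
  "series": [
    {"xyz": [0, 0, 0.02], "angular": [0, 0, 0], "grip": 95},
    {"xyz": [0, 0, 0.03], "angular": [0, 0, 0], "grip": 80},
    {"xyz": [0, 0, 0.035], "angular": [0, 0, 0], "grip": 80},
    {"xyz": [0, 0, 0.035], "angular": [0, 0, 0], "grip": 80}
  ]
}}

```text
time: 16.25
eef_pos: [0.5319, 0.0522, 0.1448]
ee_rot: [0.02, -0.02, -0.707, 0.707]
ft_force: [0.4, 0.6, -0.2]
finger_gap: 0.0587
```

```bash
python3 tm.py; python3 -c "
from h import *
snap('wrist','w9.png')"
```

```text
t 16.25 p [0.5319 0.0522 0.1448] xang 176.8 down -1.0 gap 0.0587 F [ 0.4  0.6 -0.2] q [ 0.46  0.2  -0.42  0.   -0.95 -0.52]
82 (np.int64(313), np.int64(181)) pos [ 0.6131 -0.2416] [np.float64(0.027), np.float64(0.0271)] yaw 38.3
83 (np.int64(282), np.int64(218)) pos [ 0.4964 -0.1339] [np.float64(0.0268), np.float64(0.028)] yaw 79.8
dark 344 241
162 (np.int64(282), np.int64(243)) pos [ 0.4145 -0.1293] [np.float64(0.0378), np.float64(0.0379)] yaw 49.6
160 (np.int64(319), np.int64(242)) pos [ 0.4157 -0.2442] [np.float64(0.038), np.float64(0.0382)] yaw 24.799999999999997
```

View pics/w9.png

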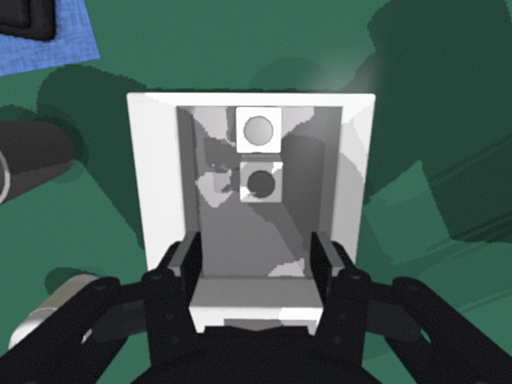

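Two stand in the bay, at (258,130) and (260,183). Now C.

Call:
{"name": "servo_tool", "arguments": {
  "series": [
    {"xyz": [-0.0116, -0.0298, 0], "angular": [0, 0, 2.8], "grip": 80},
    {"xyz": [-0.0116, -0.0298, 0], "angular": [0, 0, 2.8], "grip": 80},
    {"xyz": [-0.0116, -0.0298, 0], "angular": [0, 0, 2.8], "grip": 80},
    {"xyz": [-0.0116, -0.0298, 0], "angular": [0, 0, 2.8], "grip": 80},
    {"xyz": [-0.0116, -0.0298, 0], "angular": [0, 0, 2.8], "grip": 80},
    {"xyz": [-0.0116, -0.0298, 0], "angular": [0, 0, 2.8], "grip": 80},
    {"xyz": [-0.0116, -0.0298, 0], "angular": [0, 0, 2.8], "grip": 80},
    {"xyz": [-0.0116, -0.0298, 0], "angular": [0, 0, 2.8], "grip": 80},
    {"xyz": [-0.0116, -0.0298, 0], "angular": [0, 0, 2.8], "grip": 80},
    {"xyz": [-0.0116, -0.0298, 0], "angular": [0, 0, 2.8], "grip": 80}
  ]
}}

```text
time: 17.18
eef_pos: [0.4157, -0.2469, 0.1439]
ee_rot: [-0.153, 0.152, -0.69, 0.691]
ft_force: [0.6, 0.1, 0.5]
finger_gap: 0.0586
```

Call:
{"name": "servo_tool", "arguments": {
  "series": [
    {"xyz": [0, 0, 0], "angular": [0, 0, 0], "grip": 80},
    {"xyz": [0, 0, 0], "angular": [0, 0, 0], "grip": 80}
  ]
}}

```text
time: 17.35
eef_pos: [0.4156, -0.2468, 0.1435]
ee_rot: [-0.151, 0.15, -0.691, 0.691]
ft_force: [-0.4, 0.7, 0.1]
finger_gap: 0.0584
```

```bash
python3 wm.py .4163 -.2442 .052; cp $(ls -t pics/wz* | head -1) pics/zC.png
```

```text
t 17.35 p [ 0.4156 -0.2468  0.1435] xang -155.4 down -1.0 gap 0.0584 F [-0.4  0.7  0.1] q [-0.13  0.12 -0.52 -0.   -0.92  0.56]
expected cap px 252.9 195.2
```

View pics/zC.png

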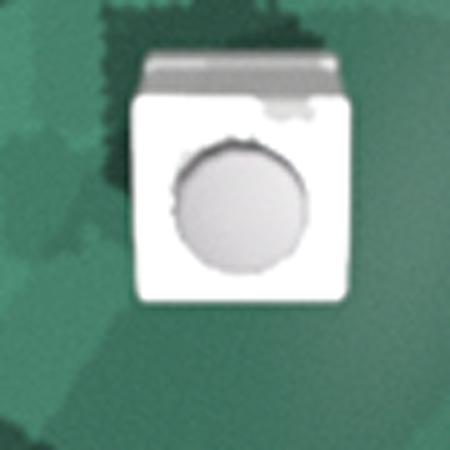

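C is centred, its cap at (255,191).

Call:
{"name": "servo_tool", "arguments": {
  "series": [
    {"xyz": [0, 0.001, -0.035], "angular": [0, 0, 0], "grip": 80},
    {"xyz": [0, 0, -0.035], "angular": [0, 0, 0], "grip": 80},
    {"xyz": [0, 0, -0.035], "angular": [0, 0, 0], "grip": 80},
    {"xyz": [0, 0, -0.023], "angular": [0, 0, 0], "grip": 80},
    {"xyz": [0, 0, 0], "angular": [0, 0, 0], "grip": 200},
    {"xyz": [0, 0, 0], "angular": [0, 0, 0], "grip": 200},
    {"xyz": [0, 0, 0], "angular": [0, 0, 0], "grip": 200},
    {"xyz": [0, 0, 0], "angular": [0, 0, 0], "grip": 200}
  ]
}}

```text
time: 18.07
eef_pos: [0.4179, -0.2443, 0.0168]
ee_rot: [-0.153, 0.151, -0.69, 0.691]
ft_force: [-0.4, -0.3, -1.2]
finger_gap: 0.0366
```

Call:
{"name": "servo_tool", "arguments": {
  "series": [
    {"xyz": [0, 0, 0.036], "angular": [0, 0, 0], "grip": 200},
    {"xyz": [0, 0, 0.036], "angular": [0, 0, 0], "grip": 200},
    {"xyz": [0, 0, 0.036], "angular": [0, 0, 0], "grip": 200},
    {"xyz": [0.0099, 0.0288, 0], "angular": [0, 0, -2.33], "grip": 200},
    {"xyz": [0.0099, 0.0288, 0], "angular": [0, 0, -2.33], "grip": 200},
    {"xyz": [0.0099, 0.0288, 0], "angular": [0, 0, -2.33], "grip": 200},
    {"xyz": [0.0099, 0.0288, 0], "angular": [0, 0, -2.33], "grip": 200},
    {"xyz": [0.0099, 0.0288, 0], "angular": [0, 0, -2.33], "grip": 200},
    {"xyz": [0.0099, 0.0288, 0], "angular": [0, 0, -2.33], "grip": 200},
    {"xyz": [0.0099, 0.0288, 0], "angular": [0, 0, -2.33], "grip": 200}
  ]
}}

```text
time: 18.9
eef_pos: [0.4865, -0.041, 0.1251]
ee_rot: [0.053, -0.05, 0.706, -0.705]
ft_force: [-0.4, 0.1, -0.4]
finger_gap: 0.0367
```

Call:
{"name": "servo_tool", "arguments": {
  "series": [
    {"xyz": [0.0099, 0.0288, 0], "angular": [0, 0, -2.33], "grip": 200},
    {"xyz": [0.0099, 0.0288, 0], "angular": [0, 0, -2.33], "grip": 200},
    {"xyz": [0.0099, 0.0288, 0], "angular": [0, 0, -2.33], "grip": 200},
    {"xyz": [0.0099, 0.0288, 0], "angular": [0, 0, -2.33], "grip": 200},
    {"xyz": [0.0099, 0.0288, 0], "angular": [0, 0, -2.33], "grip": 200},
    {"xyz": [0, 0, 0], "angular": [0, 0, 0], "grip": 200},
    {"xyz": [0, 0, 0], "angular": [0, 0, 0], "grip": 200}
  ]
}}

```text
time: 19.48
eef_pos: [0.5358, 0.103, 0.1245]
ee_rot: [-0.018, 0.019, 0.707, -0.706]
ft_force: [0.2, -0.4, -1.3]
finger_gap: 0.0368
```

Run:
```python
from h import *
st(); snap('wrist','w10.png')
```

```text
t 19.48 p [0.5358 0.103  0.1245] xang 177.0 down -1.0 gap 0.0368 F [ 0.2 -0.4 -1.3] q [ 0.55  0.24 -0.42  0.   -0.91 -0.6 ]
```

View pics/w10.png

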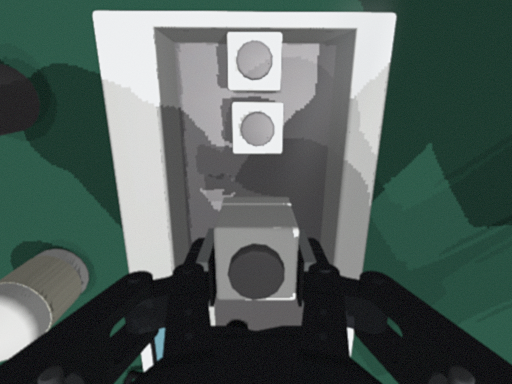

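Spacing looks right: the neighbour's cap is at (257,129) and the one beyond at (254,60). Lowering.

Call:
{"name": "servo_tool", "arguments": {
  "series": [
    {"xyz": [0, -0.002, -0.035], "angular": [0, 0, 0], "grip": 200},
    {"xyz": [0, 0, -0.035], "angular": [0, 0, 0], "grip": 200},
    {"xyz": [0, 0, -0.022], "angular": [0, 0, 0], "grip": 200},
    {"xyz": [0, 0, -0.0075], "angular": [0, 0, 0], "grip": 200},
    {"xyz": [0, 0, 0], "angular": [0, 0, 0], "grip": 200},
    {"xyz": [0, 0, 0], "angular": [0, 0, 0], "grip": 110},
    {"xyz": [0, 0, 0], "angular": [0, 0, 0], "grip": 95},
    {"xyz": [0, 0, 0], "angular": [0, 0, 0], "grip": 95}
  ]
}}

```text
time: 20.2
eef_pos: [0.5358, 0.0993, 0.0247]
ee_rot: [-0.019, 0.02, 0.707, -0.706]
ft_force: [0.3, 0.3, 0.2]
finger_gap: 0.0537
```

Call:
{"name": "servo_tool", "arguments": {
  "series": [
    {"xyz": [0, 0, 0.02], "angular": [0, 0, 0], "grip": 95},
    {"xyz": [0, 0, 0.03], "angular": [0, 0, 0], "grip": 80},
    {"xyz": [0, 0, 0.035], "angular": [0, 0, 0], "grip": 80},
    {"xyz": [0, 0, 0.035], "angular": [0, 0, 0], "grip": 80}
  ]
}}

```text
time: 20.53
eef_pos: [0.5348, 0.0989, 0.1454]
ee_rot: [0.019, -0.019, -0.707, 0.707]
ft_force: [1.3, 0.8, -0.4]
finger_gap: 0.0583
```

```bash
python3 tm.py; python3 -c "
from h import *
snap('wrist','w11.png')"
```

```text
t 20.53 p [0.5348 0.0989 0.1454] xang 176.9 down -1.0 gap 0.0583 F [ 1.3  0.8 -0.4] q [ 0.54  0.22 -0.4   0.   -0.96 -0.6 ]
81 (np.int64(313), np.int64(181)) pos [ 0.6131 -0.2416] [np.float64(0.0271), np.float64(0.0271)] yaw 38.3
83 (np.int64(282), np.int64(218)) pos [ 0.4964 -0.1339] [np.float64(0.0268), np.float64(0.028)] yaw 79.7
dark 344 241
162 (np.int64(282), np.int64(243)) pos [ 0.4146 -0.1294] [np.float64(0.0378), np.float64(0.038)] yaw 49.6
```

View pics/w11.png

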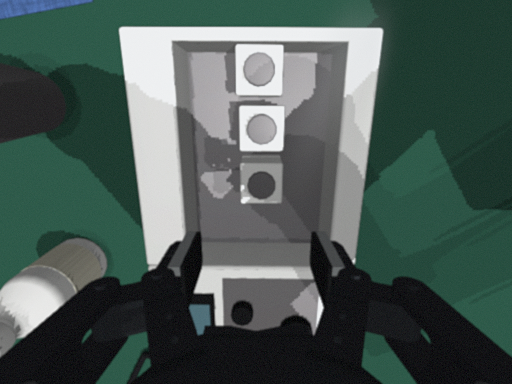

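Call:
{"name": "servo_tool", "arguments": {
  "series": [
    {"xyz": [-0.0119, -0.0229, 0], "angular": [0, 0, -3.73], "grip": 80},
    {"xyz": [-0.0119, -0.0229, 0], "angular": [0, 0, -3.73], "grip": 80},
    {"xyz": [-0.0119, -0.0229, 0], "angular": [0, 0, -3.73], "grip": 80},
    {"xyz": [-0.0119, -0.0229, 0], "angular": [0, 0, -3.73], "grip": 80},
    {"xyz": [-0.0119, -0.0229, 0], "angular": [0, 0, -3.73], "grip": 80},
    {"xyz": [-0.0119, -0.0229, 0], "angular": [0, 0, -3.73], "grip": 80},
    {"xyz": [-0.0119, -0.0229, 0], "angular": [0, 0, -3.73], "grip": 80},
    {"xyz": [-0.0119, -0.0229, 0], "angular": [0, 0, -3.73], "grip": 80},
    {"xyz": [-0.0119, -0.0229, 0], "angular": [0, 0, -3.73], "grip": 80},
    {"xyz": [-0.0119, -0.0229, 0], "angular": [0, 0, -3.73], "grip": 80}
  ]
}}

```text
time: 21.47
eef_pos: [0.4156, -0.1308, 0.1443]
ee_rot: [-0.245, 0.246, 0.663, -0.663]
ft_force: [-1.0, 0.3, 0.6]
finger_gap: 0.0585
```

Call:
{"name": "servo_tool", "arguments": {
  "series": [
    {"xyz": [0, 0, 0], "angular": [0, 0, 0], "grip": 80},
    {"xyz": [0, 0, 0], "angular": [0, 0, 0], "grip": 80}
  ]
}}

```text
time: 21.63
eef_pos: [0.4158, -0.1307, 0.1443]
ee_rot: [-0.245, 0.246, 0.664, -0.663]
ft_force: [0.0, 0.5, 0.1]
finger_gap: 0.0585
```

```bash
python3 wm.py .4155 -.13 .052; cp $(ls -t pics/w_* | head -1) pics/zD.png
```

```text
t 21.63 p [ 0.4158 -0.1307  0.1443] xang 139.4 down -1.0 gap 0.0585 F [0.  0.5 0.1] q [ 0.15  0.04 -0.62  0.   -0.91 -0.86]
expected cap px 255.9 194.0
```

View pics/zD.png

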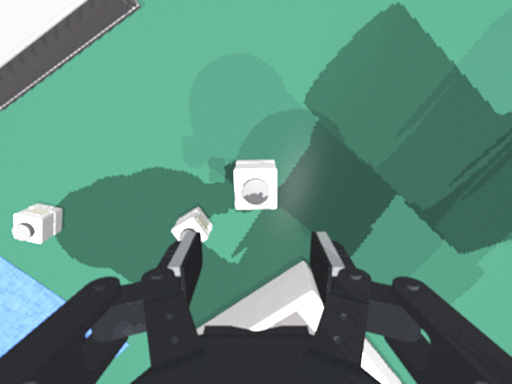

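D is centred, cap at (256,192), and the small one at (190,225) is clear of the left finger.

Call:
{"name": "servo_tool", "arguments": {
  "series": [
    {"xyz": [0, 0, -0.035], "angular": [0, 0, 0], "grip": 80},
    {"xyz": [0, 0, -0.035], "angular": [0, 0, 0], "grip": 80},
    {"xyz": [0, 0, -0.035], "angular": [0, 0, 0], "grip": 80},
    {"xyz": [0, 0, -0.0235], "angular": [0, 0, 0], "grip": 80},
    {"xyz": [0, 0, 0], "angular": [0, 0, 0], "grip": 200},
    {"xyz": [0, 0, 0], "angular": [0, 0, 0], "grip": 200},
    {"xyz": [0, 0, 0], "angular": [0, 0, 0], "grip": 200},
    {"xyz": [0, 0, 0], "angular": [0, 0, 0], "grip": 200}
  ]
}}

```text
time: 22.35
eef_pos: [0.4176, -0.1294, 0.0166]
ee_rot: [-0.243, 0.245, 0.664, -0.663]
ft_force: [-0.1, -0.0, -0.8]
finger_gap: 0.037
```

Call:
{"name": "servo_tool", "arguments": {
  "series": [
    {"xyz": [0, 0, 0.036], "angular": [0, 0, 0], "grip": 200},
    {"xyz": [0, 0, 0.036], "angular": [0, 0, 0], "grip": 200},
    {"xyz": [0, 0, 0.036], "angular": [0, 0, 0], "grip": 200},
    {"xyz": [0.0122, 0.0276, 0], "angular": [0, 0, 3.74], "grip": 200},
    {"xyz": [0.0122, 0.0276, 0], "angular": [0, 0, 3.74], "grip": 200},
    {"xyz": [0.0122, 0.0276, 0], "angular": [0, 0, 3.74], "grip": 200},
    {"xyz": [0.0122, 0.0276, 0], "angular": [0, 0, 3.74], "grip": 200},
    {"xyz": [0.0122, 0.0276, 0], "angular": [0, 0, 3.74], "grip": 200},
    {"xyz": [0.0122, 0.0276, 0], "angular": [0, 0, 3.74], "grip": 200},
    {"xyz": [0.0122, 0.0276, 0], "angular": [0, 0, 3.74], "grip": 200}
  ]
}}

```text
time: 23.18
eef_pos: [0.5024, 0.0653, 0.1252]
ee_rot: [-0.085, 0.088, 0.703, -0.701]
ft_force: [0.3, -1.3, -0.6]
finger_gap: 0.0373
```

Call:
{"name": "servo_tool", "arguments": {
  "series": [
    {"xyz": [0.0122, 0.0276, 0], "angular": [0, 0, 3.74], "grip": 200},
    {"xyz": [0.0122, 0.0276, 0], "angular": [0, 0, 3.74], "grip": 200},
    {"xyz": [0.0122, 0.0276, 0], "angular": [0, 0, 3.74], "grip": 200},
    {"xyz": [0, 0, 0], "angular": [0, 0, 0], "grip": 200},
    {"xyz": [0, 0, 0], "angular": [0, 0, 0], "grip": 200}
  ]
}}

```text
time: 23.6
eef_pos: [0.5388, 0.1479, 0.1245]
ee_rot: [-0.017, 0.019, 0.707, -0.706]
ft_force: [-0.5, -0.2, -1.4]
finger_gap: 0.037
```

Run:
```python
from h import *
st(); snap('wrist','w12.png'); c=cam('wrist'); print(cast(c,(257,129),.06))
```

```text
t 23.6 p [0.5388 0.1479 0.1245] xang 177.1 down -1.0 gap 0.037 F [-0.5 -0.2 -1.4] q [ 0.62  0.26 -0.39  0.   -0.91 -0.67]
[0.53350466 0.09019542 0.06      ]
```

View pics/w12.png

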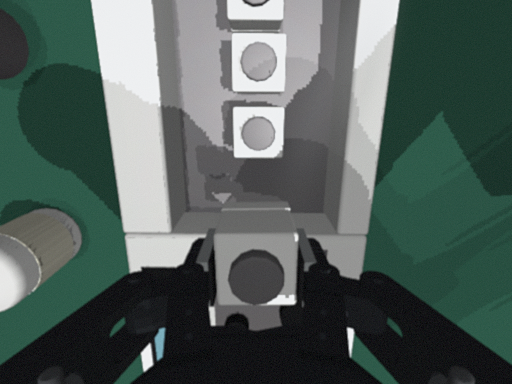

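Run:
```python
from h import *
c=cam('wrist')
print('rim',cast(c,(150,234),.058),cast(c,(340,234),.058),'floor',cast(c,(195,213),.008),cast(c,(320,213),.008),'cap3',cast(c,(258,132),.06))
im=cv2.imread('pics/w12.png'); cv2.imwrite('pics/w12z.png',cv2.resize(im[180:260,140:360],None,fx=3.5,fy=3.5))
```

```text
rim [0.62403501 0.16885822 0.058     ] [0.47091232 0.17690763 0.058     ] floor [0.59822312 0.17187629 0.008     ] [0.47618866 0.17829814 0.008     ] cap3 [0.53289765 0.09233971 0.06      ]
```

View pics/w12z.png

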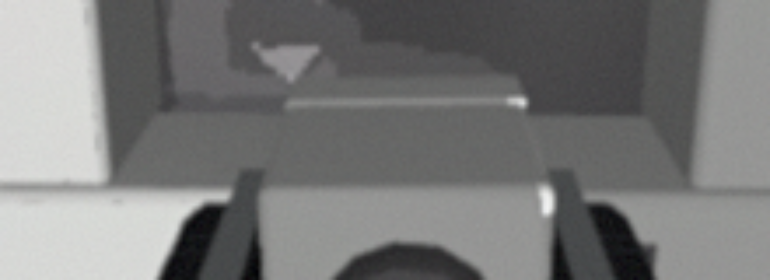

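The wall is at y≈0.174, so I'll shift 3 mm toward −y before lowering, for margin.

Call:
{"name": "servo_tool", "arguments": {
  "series": [
    {"xyz": [0, -0.003, -0.035], "angular": [0, 0, 0], "grip": 200},
    {"xyz": [0, 0, -0.035], "angular": [0, 0, 0], "grip": 200},
    {"xyz": [0, 0, -0.022], "angular": [0, 0, 0], "grip": 200},
    {"xyz": [0, 0, -0.0075], "angular": [0, 0, 0], "grip": 200},
    {"xyz": [0, 0, 0], "angular": [0, 0, 0], "grip": 200},
    {"xyz": [0, 0, 0], "angular": [0, 0, 0], "grip": 110},
    {"xyz": [0, 0, 0], "angular": [0, 0, 0], "grip": 95},
    {"xyz": [0, 0, 0], "angular": [0, 0, 0], "grip": 95}
  ]
}}

```text
time: 24.32
eef_pos: [0.5388, 0.1433, 0.0249]
ee_rot: [-0.018, 0.02, 0.707, -0.706]
ft_force: [-0.1, -0.6, 0.3]
finger_gap: 0.0539
```

Call:
{"name": "servo_tool", "arguments": {
  "series": [
    {"xyz": [0, 0, 0.02], "angular": [0, 0, 0], "grip": 95},
    {"xyz": [0, 0, 0.03], "angular": [0, 0, 0], "grip": 80},
    {"xyz": [0, 0, 0.035], "angular": [0, 0, 0], "grip": 80},
    {"xyz": [0, 0, 0.035], "angular": [0, 0, 0], "grip": 80}
  ]
}}

```text
time: 24.65
eef_pos: [0.5378, 0.1428, 0.1454]
ee_rot: [0.019, -0.019, -0.707, 0.707]
ft_force: [1.8, 0.3, -0.6]
finger_gap: 0.0586
```

```bash
python3 tm.py; python3 -c "
from h import *
snap('wrist','w13.png')"
```

```text
t 24.65 p [0.5378 0.1428 0.1454] xang 176.9 down -1.0 gap 0.0586 F [ 1.8  0.3 -0.6] q [ 0.61  0.24 -0.37  0.   -0.96 -0.66]
82 (np.int64(313), np.int64(181)) pos [ 0.6131 -0.2416] [np.float64(0.0271), np.float64(0.0271)] yaw 38.3
83 (np.int64(282), np.int64(218)) pos [ 0.4964 -0.1339] [np.float64(0.0268), np.float64(0.028)] yaw 79.5
dark 344 241
```

View pics/w13.png

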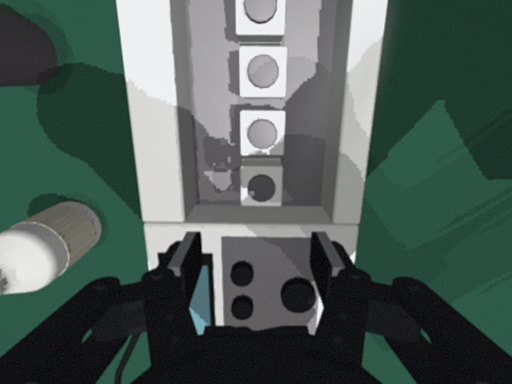

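All four stand in the bay. Next, the small ones go to the bin.

Call:
{"name": "servo_tool", "arguments": {
  "series": [
    {"xyz": [-0.0046, -0.0309, 0], "angular": [0, 0, -0.8], "grip": 90},
    {"xyz": [-0.0046, -0.0309, 0], "angular": [0, 0, -0.8], "grip": 90},
    {"xyz": [-0.0046, -0.0309, 0], "angular": [0, 0, -0.8], "grip": 90},
    {"xyz": [-0.0046, -0.0309, 0], "angular": [0, 0, -0.8], "grip": 90},
    {"xyz": [-0.0046, -0.0309, 0], "angular": [0, 0, -0.8], "grip": 90},
    {"xyz": [-0.0046, -0.0309, 0], "angular": [0, 0, -0.8], "grip": 90},
    {"xyz": [-0.0046, -0.0309, 0], "angular": [0, 0, -0.8], "grip": 90},
    {"xyz": [-0.0046, -0.0309, 0], "angular": [0, 0, -0.8], "grip": 90},
    {"xyz": [-0.0046, -0.0309, 0], "angular": [0, 0, -0.8], "grip": 90},
    {"xyz": [0, 0, 0], "angular": [0, 0, 0], "grip": 90}
  ]
}}

```text
time: 25.58
eef_pos: [0.4956, -0.1386, 0.1441]
ee_rot: [0.064, -0.065, -0.704, 0.704]
ft_force: [-0.6, 0.3, 0.1]
finger_gap: 0.0555
```

```bash
python3 wm.py .4966 -.1345 .04; cp $(ls -t pics/w_* | head -1) pics/zE.png
```

```text
t 25.58 p [ 0.4956 -0.1386  0.1441] xang 169.5 down -1.0 gap 0.0555 F [-0.6  0.3  0.1] q [ 0.11  0.17 -0.46  0.   -0.94 -0.29]
expected cap px 254.6 193.7
```

View pics/zE.png

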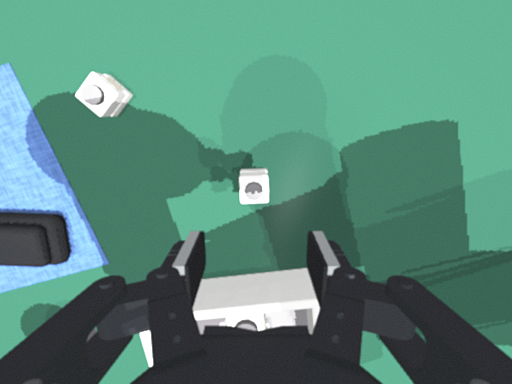

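Small one centred, cap at (253,190).

Call:
{"name": "servo_tool", "arguments": {
  "series": [
    {"xyz": [0.001, 0.002, -0.035], "angular": [0, 0, 0], "grip": 90},
    {"xyz": [0, 0, -0.035], "angular": [0, 0, 0], "grip": 90},
    {"xyz": [0, 0, -0.035], "angular": [0, 0, 0], "grip": 90},
    {"xyz": [0, 0, -0.03], "angular": [0, 0, 0], "grip": 90},
    {"xyz": [0, 0, 0], "angular": [0, 0, 0], "grip": 220},
    {"xyz": [0, 0, 0], "angular": [0, 0, 0], "grip": 220},
    {"xyz": [0, 0, 0], "angular": [0, 0, 0], "grip": 220},
    {"xyz": [0, 0, 0], "angular": [0, 0, 0], "grip": 220},
    {"xyz": [0, 0, 0], "angular": [0, 0, 0], "grip": 220}
  ]
}}

```text
time: 26.38
eef_pos: [0.4992, -0.1326, 0.0105]
ee_rot: [-0.062, 0.064, 0.705, -0.704]
ft_force: [-0.7, 0.4, -1.0]
finger_gap: 0.0259
```

Call:
{"name": "servo_tool", "arguments": {
  "series": [
    {"xyz": [0, 0, 0.037], "angular": [0, 0, 0], "grip": 220},
    {"xyz": [0, 0, 0.037], "angular": [0, 0, 0], "grip": 220},
    {"xyz": [-0.0091, -0.0306, 0.03], "angular": [0, 0, 0], "grip": 220},
    {"xyz": [-0.0091, -0.0306, 0], "angular": [0, 0, 0], "grip": 220},
    {"xyz": [-0.0091, -0.0306, 0], "angular": [0, 0, 0], "grip": 220},
    {"xyz": [-0.0091, -0.0306, 0], "angular": [0, 0, 0], "grip": 220},
    {"xyz": [-0.0091, -0.0306, 0], "angular": [0, 0, 0], "grip": 220},
    {"xyz": [-0.0091, -0.0306, 0], "angular": [0, 0, 0], "grip": 220},
    {"xyz": [-0.0091, -0.0306, 0], "angular": [0, 0, 0], "grip": 220},
    {"xyz": [-0.0091, -0.0306, 0], "angular": [0, 0, 0], "grip": 220}
  ]
}}

```text
time: 27.22
eef_pos: [0.4251, -0.3778, 0.1129]
ee_rot: [0.062, -0.064, -0.704, 0.705]
ft_force: [0.2, 0.7, -0.6]
finger_gap: 0.0255
```

Call:
{"name": "servo_tool", "arguments": {
  "series": [
    {"xyz": [0, 0, 0], "angular": [0, 0, 0], "grip": 220},
    {"xyz": [0, 0, 0], "angular": [0, 0, 0], "grip": 220}
  ]
}}

```text
time: 27.38
eef_pos: [0.4248, -0.3777, 0.1122]
ee_rot: [0.064, -0.065, -0.704, 0.704]
ft_force: [0.2, 0.9, -1.1]
finger_gap: 0.0258
```

Run:
```python
from h import *
st(); snap('wrist','w14.png')
```

```text
t 27.38 p [ 0.4248 -0.3777  0.1122] xang 169.6 down -1.0 gap 0.0258 F [ 0.2  0.9 -1.1] q [-0.38  0.29 -0.38  0.   -0.89  0.2 ]
```

View pics/w14.png

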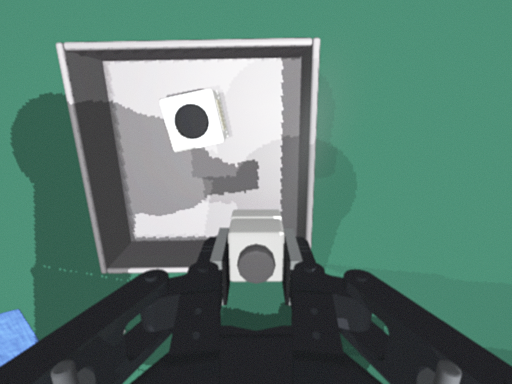

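Run:
```python
from h import *
c=cam('wrist')
print(proj(c,[.4248,-.3777,.005]))
for p in [(60,44),(318,40),(303,262),(106,271)]: print('rim',cast(c,p,.055).round(4))
for p in [(134,238),(281,238),(282,58),(105,60)]: print('floor',cast(c,p,.005).round(4))
print('spent',cast(c,(192,121),.049))
```

```text
[255.13277825 187.31922668]
rim [ 0.5269 -0.5078  0.055 ]
rim [ 0.3653 -0.4806  0.055 ]
rim [ 0.3957 -0.3243  0.055 ]
rim [ 0.5528 -0.3446  0.055 ]
floor [ 0.5496 -0.3484  0.005 ]
floor [ 0.4094 -0.3228  0.005 ]
floor [ 0.3839 -0.4806  0.005 ]
floor [ 0.5247 -0.5048  0.005 ]
spent [ 0.45733466 -0.44631398  0.049     ]
```

Call:
{"name": "servo_tool", "arguments": {
  "series": [
    {"xyz": [0.022, 0, 0], "angular": [0, 0, 0], "grip": 220},
    {"xyz": [0, 0, -0.035], "angular": [0, 0, 0], "grip": 220},
    {"xyz": [0, 0, -0.035], "angular": [0, 0, 0], "grip": 220},
    {"xyz": [0, 0, -0.022], "angular": [0, 0, 0], "grip": 220},
    {"xyz": [0, 0, 0], "angular": [0, 0, 0], "grip": 220},
    {"xyz": [0, 0, 0], "angular": [0, 0, 0], "grip": 140},
    {"xyz": [0, 0, 0], "angular": [0, 0, 0], "grip": 135},
    {"xyz": [0, 0, 0], "angular": [0, 0, 0], "grip": 135}
  ]
}}

```text
time: 28.1
eef_pos: [0.4487, -0.3763, 0.0212]
ee_rot: [0.062, -0.064, -0.704, 0.705]
ft_force: [0.6, 0.6, 0.5]
finger_gap: 0.0407
```

Call:
{"name": "servo_tool", "arguments": {
  "series": [
    {"xyz": [0, 0, 0.025], "angular": [0, 0, 0], "grip": 135},
    {"xyz": [0, 0, 0.035], "angular": [0, 0, 0], "grip": 100},
    {"xyz": [0, 0, 0.035], "angular": [0, 0, 0], "grip": 90},
    {"xyz": [0, 0, 0.03], "angular": [0, 0, 0], "grip": 90}
  ]
}}

```text
time: 28.43
eef_pos: [0.4479, -0.3765, 0.1483]
ee_rot: [0.062, -0.064, -0.704, 0.705]
ft_force: [0.9, -0.5, -0.5]
finger_gap: 0.0552
```

```bash
python3 tm.py; python3 -c "
from h import *
snap('wrist','w15.png')"
```

```text
t 28.43 p [ 0.4479 -0.3765  0.1483] xang 169.8 down -1.0 gap 0.0552 F [ 0.9 -0.5 -0.5] q [-0.36  0.28 -0.31  0.   -0.98  0.19]
```

View pics/w15.png

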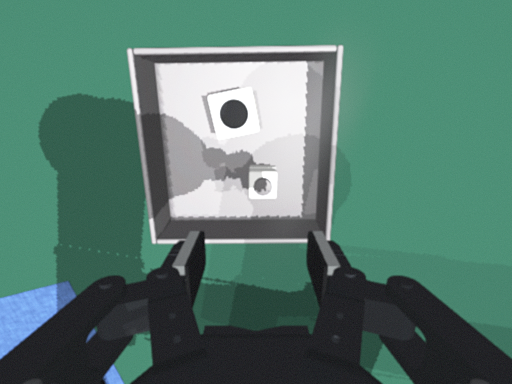

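Spent and the first small are both in the bin, at (234,113) and (263,186). Now the second small one.

Call:
{"name": "servo_tool", "arguments": {
  "series": [
    {"xyz": [0.0165, 0.0135, 0], "angular": [0, 0, -4.15], "grip": 90},
    {"xyz": [0.0165, 0.0135, 0], "angular": [0, 0, -4.15], "grip": 90},
    {"xyz": [0.0165, 0.0135, 0], "angular": [0, 0, -4.15], "grip": 90},
    {"xyz": [0.0165, 0.0135, 0], "angular": [0, 0, -4.15], "grip": 90},
    {"xyz": [0.0165, 0.0135, 0], "angular": [0, 0, -4.15], "grip": 90},
    {"xyz": [0.0165, 0.0135, 0], "angular": [0, 0, -4.15], "grip": 90},
    {"xyz": [0.0165, 0.0135, 0], "angular": [0, 0, -4.15], "grip": 90},
    {"xyz": [0.0165, 0.0135, 0], "angular": [0, 0, -4.15], "grip": 90},
    {"xyz": [0.0165, 0.0135, 0], "angular": [0, 0, -4.15], "grip": 90},
    {"xyz": [0.0165, 0.0135, 0], "angular": [0, 0, -4.15], "grip": 90}
  ]
}}

```text
time: 29.37
eef_pos: [0.6133, -0.2404, 0.1456]
ee_rot: [-0.309, 0.31, 0.636, -0.635]
ft_force: [0.4, 0.1, 0.2]
finger_gap: 0.0552
```

Call:
{"name": "servo_tool", "arguments": {
  "series": [
    {"xyz": [0, 0, 0], "angular": [0, 0, 0], "grip": 90},
    {"xyz": [0, 0, 0], "angular": [0, 0, 0], "grip": 90}
  ]
}}

```text
time: 29.53
eef_pos: [0.6131, -0.2404, 0.1449]
ee_rot: [-0.307, 0.308, 0.637, -0.636]
ft_force: [-0.1, -0.3, -0.0]
finger_gap: 0.0556
```

```bash
python3 wm.py .613 -.2414 .04; cp $(ls -t pics/w_* | head -1) pics/zF.png
```

```text
t 29.53 p [ 0.6131 -0.2404  0.1449] xang 128.4 down -1.0 gap 0.0556 F [-0.1 -0.3 -0. ] q [-0.08  0.39 -0.14 -0.   -1.03 -0.82]
expected cap px 254.4 188.7
```

View pics/zF.png

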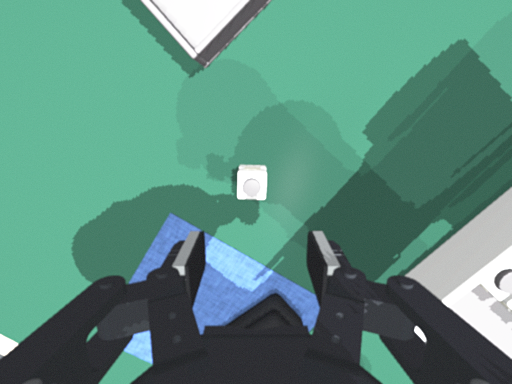

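Centred, cap at (252,187). Grasping.

Call:
{"name": "servo_tool", "arguments": {
  "series": [
    {"xyz": [0, 0, -0.035], "angular": [0, 0, 0], "grip": 90},
    {"xyz": [0, 0, -0.035], "angular": [0, 0, 0], "grip": 90},
    {"xyz": [0, 0, -0.035], "angular": [0, 0, 0], "grip": 90},
    {"xyz": [0, 0, -0.03], "angular": [0, 0, 0], "grip": 90},
    {"xyz": [0, 0, 0], "angular": [0, 0, 0], "grip": 220},
    {"xyz": [0, 0, 0], "angular": [0, 0, 0], "grip": 220},
    {"xyz": [0, 0, 0], "angular": [0, 0, 0], "grip": 220},
    {"xyz": [0, 0, 0], "angular": [0, 0, 0], "grip": 220},
    {"xyz": [0, 0, 0], "angular": [0, 0, 0], "grip": 220}
  ]
}}

```text
time: 30.33
eef_pos: [0.6137, -0.2415, 0.0116]
ee_rot: [-0.307, 0.31, 0.637, -0.636]
ft_force: [-0.6, 1.3, 0.0]
finger_gap: 0.0255
```

Call:
{"name": "servo_tool", "arguments": {
  "series": [
    {"xyz": [0, 0, 0.037], "angular": [0, 0, 0], "grip": 220},
    {"xyz": [0, 0, 0.037], "angular": [0, 0, 0], "grip": 220},
    {"xyz": [0, 0, 0.026], "angular": [0, 0, 0], "grip": 220},
    {"xyz": [-0.0184, -0.0248, 0], "angular": [0, 0, 0], "grip": 220},
    {"xyz": [-0.0184, -0.0248, 0], "angular": [0, 0, 0], "grip": 220},
    {"xyz": [-0.0184, -0.0248, 0], "angular": [0, 0, 0], "grip": 220},
    {"xyz": [-0.0184, -0.0248, 0], "angular": [0, 0, 0], "grip": 220},
    {"xyz": [-0.0184, -0.0248, 0], "angular": [0, 0, 0], "grip": 220},
    {"xyz": [-0.0184, -0.0248, 0], "angular": [0, 0, 0], "grip": 220},
    {"xyz": [0, 0, 0], "angular": [0, 0, 0], "grip": 220}
  ]
}}

```text
time: 31.17
eef_pos: [0.4993, -0.3933, 0.1108]
ee_rot: [0.309, -0.31, -0.636, 0.636]
ft_force: [0.4, 0.4, 0.4]
finger_gap: 0.0257
```

Call:
{"name": "servo_tool", "arguments": {
  "series": [
    {"xyz": [0, 0, -0.035], "angular": [0, 0, 0], "grip": 220},
    {"xyz": [0, 0, -0.035], "angular": [0, 0, 0], "grip": 220},
    {"xyz": [0, 0, -0.021], "angular": [0, 0, 0], "grip": 220},
    {"xyz": [0, 0, 0], "angular": [0, 0, 0], "grip": 220},
    {"xyz": [0, 0, 0], "angular": [0, 0, 0], "grip": 140},
    {"xyz": [0, 0, 0], "angular": [0, 0, 0], "grip": 135},
    {"xyz": [0, 0, 0], "angular": [0, 0, 0], "grip": 135},
    {"xyz": [0, 0, 0.025], "angular": [0, 0, 0], "grip": 135},
    {"xyz": [0, 0, 0.035], "angular": [0, 0, 0], "grip": 135},
    {"xyz": [0, 0, 0.035], "angular": [0, 0, 0], "grip": 135}
  ]
}}

```text
time: 32.0
eef_pos: [0.5016, -0.3897, 0.1149]
ee_rot: [0.309, -0.308, -0.636, 0.636]
ft_force: [1.6, 0.3, 0.7]
finger_gap: 0.0401
```

Call:
{"name": "servo_tool", "arguments": {
  "series": [
    {"xyz": [0, 0.02, 0.035], "angular": [0, 0, 4], "grip": 255},
    {"xyz": [0, 0.02, 0.01], "angular": [0, 0, 4], "grip": 255}
  ]
}}

```text
time: 32.17
eef_pos: [0.5045, -0.3515, 0.1656]
ee_rot: [0.259, -0.266, -0.656, 0.657]
ft_force: [1.1, 0.7, 1.0]
finger_gap: 0.0168
```

```bash
python3 -c "
from h import *
st();snap('wrist','w16.png')"
```

```text
t 32.17 p [ 0.5045 -0.3515  0.1656] xang 136.4 down -1.0 gap 0.0168 F [1.1 0.7 1. ] q [-0.29  0.3  -0.23  0.   -1.03 -0.47]
```

View pics/w16.png

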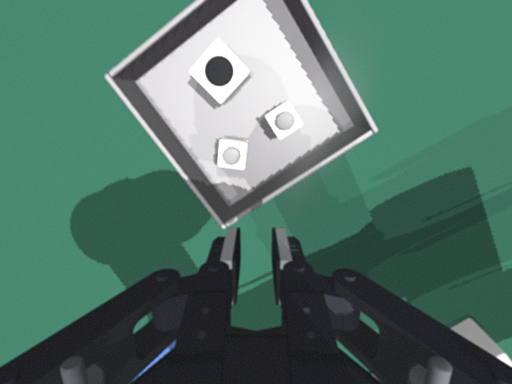

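All three are in the bin. Going to key3.

Call:
{"name": "servo_tool", "arguments": {
  "series": [
    {"xyz": [0.0028, 0.0305, 0], "angular": [0, 0, 2], "grip": 255},
    {"xyz": [0.0028, 0.0305, 0], "angular": [0, 0, 2], "grip": 255},
    {"xyz": [0.0028, 0.0305, 0], "angular": [0, 0, 2], "grip": 255},
    {"xyz": [0.0028, 0.0305, 0], "angular": [0, 0, 2], "grip": 255},
    {"xyz": [0.0028, 0.0305, 0], "angular": [0, 0, 2], "grip": 255},
    {"xyz": [0.0028, 0.0305, 0], "angular": [0, 0, 2], "grip": 255},
    {"xyz": [0.0028, 0.0305, 0], "angular": [0, 0, 2], "grip": 255},
    {"xyz": [0.0028, 0.0305, 0], "angular": [0, 0, 2], "grip": 255},
    {"xyz": [0.0028, 0.0305, 0], "angular": [0, 0, 2], "grip": 255},
    {"xyz": [0.0028, 0.0305, 0], "angular": [0, 0, 2], "grip": 255}
  ]
}}

```text
time: 33.05
eef_pos: [0.53, -0.0433, 0.1593]
ee_rot: [-0.144, 0.146, 0.692, -0.692]
ft_force: [0.6, -0.5, -0.3]
finger_gap: -0.0001
```

Call:
{"name": "servo_tool", "arguments": {
  "series": [
    {"xyz": [0.0028, 0.0305, 0], "angular": [0, 0, 2], "grip": 255},
    {"xyz": [0.0028, 0.0305, 0], "angular": [0, 0, 2], "grip": 255},
    {"xyz": [0.0028, 0.0305, 0], "angular": [0, 0, 2], "grip": 255},
    {"xyz": [0.0028, 0.0305, 0], "angular": [0, 0, 2], "grip": 255},
    {"xyz": [0.0028, 0.0305, 0], "angular": [0, 0, 2], "grip": 255},
    {"xyz": [0.0028, 0.0305, 0], "angular": [0, 0, 2], "grip": 255},
    {"xyz": [0.0028, 0.0305, 0], "angular": [0, 0, 2], "grip": 255},
    {"xyz": [0.0028, 0.0305, 0], "angular": [0, 0, 2], "grip": 255},
    {"xyz": [0.0028, 0.0305, 0], "angular": [0, 0, 2], "grip": 255},
    {"xyz": [0.0028, 0.0305, 0], "angular": [0, 0, 2], "grip": 255}
  ]
}}

```text
time: 33.88
eef_pos: [0.5579, 0.2618, 0.1594]
ee_rot: [-0.022, 0.023, 0.707, -0.706]
ft_force: [0.2, 0.5, -0.4]
finger_gap: -0.0002
```

Call:
{"name": "servo_tool", "arguments": {
  "series": [
    {"xyz": [0, 0, -0.03], "angular": [0, 0, 0], "grip": 255},
    {"xyz": [0, 0, -0.03], "angular": [0, 0, 0], "grip": 255},
    {"xyz": [0, 0, 0], "angular": [0, 0, 0], "grip": 255},
    {"xyz": [0, 0, 0], "angular": [0, 0, 0], "grip": 255}
  ]
}}

```text
time: 34.22
eef_pos: [0.5572, 0.2595, 0.0979]
ee_rot: [0.024, -0.022, -0.706, 0.707]
ft_force: [-0.1, 0.1, 0.7]
finger_gap: -0.0001
```

```bash
python3 -c "
from h import *
s=st();snap('wrist','w17.png')
snap('side','s17.png')
c,im=snap('top','t17.png')
cv2.imwrite('pics/t17z.png',cv2.resize(im[165:262,112:410],None,fx=2.6,fy=2.6,interpolation=cv2.INTER_CUBIC))
c=cam('wrist')
for k in [(.5598,.2593),(.5578,.222),(.5621,.2965)]: print(proj(c,[*k,.07]))
"
```

```text
t 34.22 p [0.5572 0.2595 0.0979] xang 176.3 down -1.0 gap -0.0001 F [-0.1  0.1  0.7] q [ 0.75  0.38 -0.29  0.   -0.91 -0.82]
[253.49917278 219.72354865]
[252.63076077 163.90127931]
[253.83183079 269.25955026]
```

View pics/w17.png

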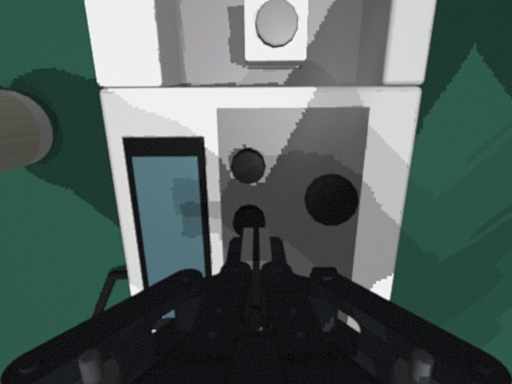

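View pics/t17z.png

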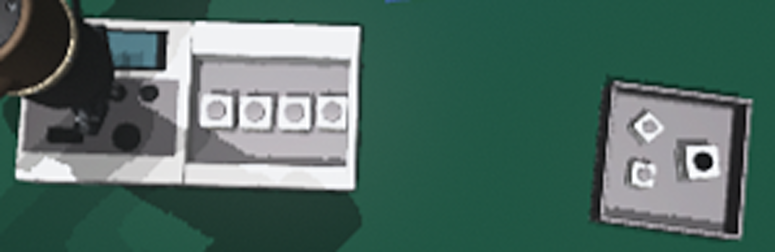

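View pics/s17.png

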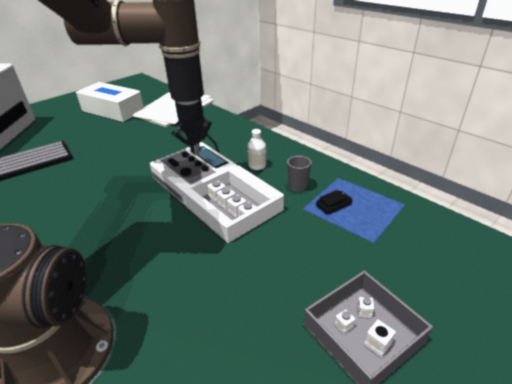

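Everything is in place: four capped cartridges in the bay and three in the bin. The tip is over key3, which shows at about (250,215), with key4 visible at (247,165). Pressing key3.

Call:
{"name": "servo_tool", "arguments": {
  "series": [
    {"xyz": [0.003, 0, -0.018], "angular": [0, 0, 0], "grip": 255},
    {"xyz": [0, 0, -0.006], "angular": [0, 0, 0], "grip": 255},
    {"xyz": [0, 0, -0.005], "angular": [0, 0, 0], "grip": 255},
    {"xyz": [0, 0, -0.0053], "angular": [0, 0, 0], "grip": 255},
    {"xyz": [0, 0, 0], "angular": [0, 0, 0], "grip": 255},
    {"xyz": [0, 0, 0], "angular": [0, 0, 0], "grip": 255},
    {"xyz": [0, 0, 0], "angular": [0, 0, 0], "grip": 255}
  ]
}}

```text
time: 34.95
eef_pos: [0.5612, 0.2599, 0.0646]
ee_rot: [-0.023, 0.023, 0.707, -0.707]
ft_force: [-1.4, -1.7, 3.8]
finger_gap: -0.0002
```

Force is 3.8 N and the tip is 5.4 mm down. I'll push slightly further to be sure.

Call:
{"name": "servo_tool", "arguments": {
  "series": [
    {"xyz": [0, 0, -0.0015], "angular": [0, 0, 0], "grip": 255},
    {"xyz": [0, 0, 0], "angular": [0, 0, 0], "grip": 255},
    {"xyz": [0, 0, 0], "angular": [0, 0, 0], "grip": 255},
    {"xyz": [0, 0, 0], "angular": [0, 0, 0], "grip": 255}
  ]
}}

```text
time: 35.28
eef_pos: [0.5613, 0.2599, 0.064]
ee_rot: [-0.023, 0.023, 0.707, -0.707]
ft_force: [-4.2, -3.3, 12.7]
finger_gap: 0.0001
```

Key3 has bottomed out. Next key1.

Call:
{"name": "servo_tool", "arguments": {
  "series": [
    {"xyz": [0, 0, 0.015], "angular": [0, 0, 0], "grip": 255},
    {"xyz": [0, 0, 0.02], "angular": [0, 0, 0], "grip": 255},
    {"xyz": [0.0015, 0.025, 0], "angular": [0, 0, 0], "grip": 255},
    {"xyz": [0.0015, 0.025, 0], "angular": [0, 0, 0], "grip": 255},
    {"xyz": [0.0015, 0.0245, 0], "angular": [0, 0, 0], "grip": 255},
    {"xyz": [0, 0, 0], "angular": [0, 0, 0], "grip": 255},
    {"xyz": [0, 0, 0], "angular": [0, 0, 0], "grip": 255}
  ]
}}

```text
time: 35.87
eef_pos: [0.5653, 0.3358, 0.097]
ee_rot: [-0.023, 0.023, 0.707, -0.707]
ft_force: [-0.8, -1.0, 0.2]
finger_gap: 0.0002
```

```bash
python3 -c "
from h import *
s=st();snap('wrist','w18.png')"
```

```text
t 35.87 p [0.5653 0.3358 0.097 ] xang 176.3 down -1.0 gap 0.0002 F [-0.8 -1.   0.2] q [ 0.83  0.44 -0.19 -0.   -0.94 -0.9 ]
```

View pics/w18.png

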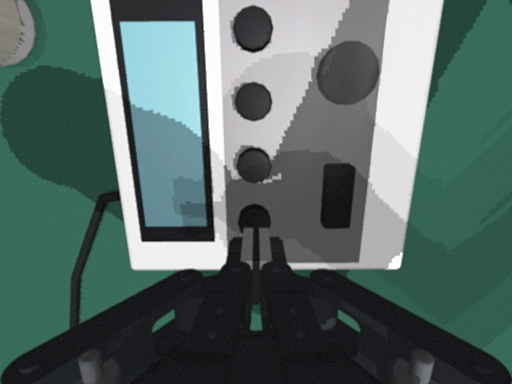

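The tip is over key1 at (254,218), with key2 at (253,165), key3 at (253,101) and key4 at (253,28). Pressing.

Call:
{"name": "servo_tool", "arguments": {
  "series": [
    {"xyz": [0, -0.001, -0.018], "angular": [0, 0, 0], "grip": 255},
    {"xyz": [0, 0, -0.006], "angular": [0, 0, 0], "grip": 255},
    {"xyz": [0, 0, -0.005], "angular": [0, 0, 0], "grip": 255},
    {"xyz": [0, 0, -0.005], "angular": [0, 0, 0], "grip": 255},
    {"xyz": [0, 0, 0], "angular": [0, 0, 0], "grip": 255},
    {"xyz": [0, 0, 0], "angular": [0, 0, 0], "grip": 255},
    {"xyz": [0, 0, 0], "angular": [0, 0, 0], "grip": 255}
  ]
}}

```text
time: 36.5
eef_pos: [0.5655, 0.3328, 0.0641]
ee_rot: [0.023, -0.023, -0.707, 0.707]
ft_force: [-2.8, -2.7, 6.7]
finger_gap: -0.0003
```

Call:
{"name": "servo_tool", "arguments": {
  "series": [
    {"xyz": [0, 0, 0.015], "angular": [0, 0, 0], "grip": 255},
    {"xyz": [0, 0, 0.02], "angular": [0, 0, 0], "grip": 255},
    {"xyz": [-0.0015, -0.028, 0], "angular": [0, 0, 0], "grip": 255},
    {"xyz": [-0.0015, -0.028, 0], "angular": [0, 0, 0], "grip": 255},
    {"xyz": [-0.0015, -0.028, 0], "angular": [0, 0, 0], "grip": 255},
    {"xyz": [-0.0015, -0.0275, 0], "angular": [0, 0, 0], "grip": 255},
    {"xyz": [0, 0, 0], "angular": [0, 0, 0], "grip": 255},
    {"xyz": [0, 0, 0], "angular": [0, 0, 0], "grip": 255}
  ]
}}

```text
time: 37.17
eef_pos: [0.5597, 0.2205, 0.0988]
ee_rot: [-0.024, 0.024, 0.707, -0.707]
ft_force: [-0.0, 0.3, 0.3]
finger_gap: -0.0002
```

```bash
python3 -c "
from h import *
s=st();snap('wrist','w19.png')"
```

```text
t 37.17 p [0.5597 0.2205 0.0988] xang 176.1 down -1.0 gap -0.0002 F [-0.   0.3  0.3] q [ 0.7   0.35 -0.32  0.   -0.89 -0.77]
```

View pics/w19.png

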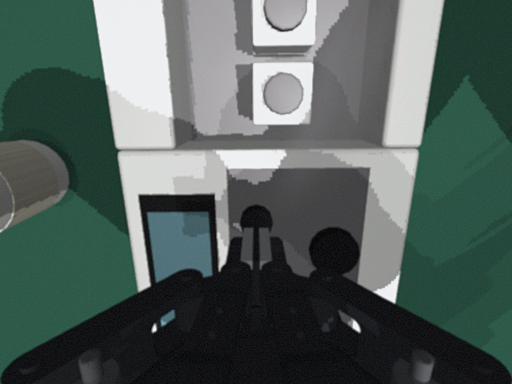

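The tip is over key4 at (257,217). Pressing.

Call:
{"name": "servo_tool", "arguments": {
  "series": [
    {"xyz": [0, 0.001, -0.018], "angular": [0, 0, 0], "grip": 255},
    {"xyz": [0, 0, -0.006], "angular": [0, 0, 0], "grip": 255},
    {"xyz": [0, 0, -0.006], "angular": [0, 0, 0], "grip": 255},
    {"xyz": [0, 0, -0.0058], "angular": [0, 0, 0], "grip": 255},
    {"xyz": [0, 0, 0], "angular": [0, 0, 0], "grip": 255},
    {"xyz": [0, 0, 0], "angular": [0, 0, 0], "grip": 255},
    {"xyz": [0, 0, 0], "angular": [0, 0, 0], "grip": 255}
  ]
}}

```text
time: 37.8
eef_pos: [0.5593, 0.2235, 0.0639]
ee_rot: [0.023, -0.023, -0.707, 0.707]
ft_force: [-7.4, -0.7, 14.7]
finger_gap: -0.0002
```

Call:
{"name": "servo_tool", "arguments": {
  "series": [
    {"xyz": [0, 0, 0.016], "angular": [0, 0, 0], "grip": 255},
    {"xyz": [0, 0, 0.02], "angular": [0, 0, 0], "grip": 255},
    {"xyz": [-0.026, 0.012, 0], "angular": [0, 0, 0], "grip": 255},
    {"xyz": [-0.026, 0.012, 0], "angular": [0, 0, 0], "grip": 255},
    {"xyz": [0, 0, 0], "angular": [0, 0, 0], "grip": 255},
    {"xyz": [0, 0, 0], "angular": [0, 0, 0], "grip": 255}
  ]
}}

```text
time: 38.3
eef_pos: [0.5068, 0.2481, 0.0989]
ee_rot: [-0.022, 0.022, 0.707, -0.707]
ft_force: [-0.1, 0.2, -0.1]
finger_gap: -0.0001
```

```bash
python3 -c "
from h import *
s=st();snap('wrist','w20.png')"
```

```text
t 38.3 p [0.5068 0.2481 0.0989] xang 176.4 down -1.0 gap -0.0001 F [-0.1  0.2 -0.1] q [ 0.8   0.3  -0.41  0.   -0.86 -0.87]
```

View pics/w20.png

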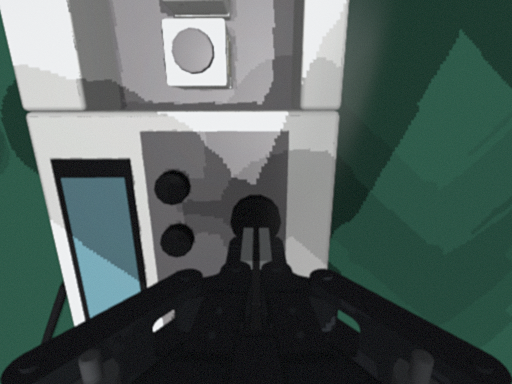

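The tip is over the start key at (256,218), so I'm pressing it and then lifting clear.

Call:
{"name": "servo_tool", "arguments": {
  "series": [
    {"xyz": [0, 0, -0.018], "angular": [0, 0, 0], "grip": 255},
    {"xyz": [0, 0, -0.006], "angular": [0, 0, 0], "grip": 255},
    {"xyz": [0, 0, -0.006], "angular": [0, 0, 0], "grip": 255},
    {"xyz": [0, 0, -0.0055], "angular": [0, 0, 0], "grip": 255},
    {"xyz": [0, 0, 0], "angular": [0, 0, 0], "grip": 255},
    {"xyz": [0, 0, 0], "angular": [0, 0, 0], "grip": 255},
    {"xyz": [0, 0, 0], "angular": [0, 0, 0], "grip": 255}
  ]
}}

```text
time: 38.93
eef_pos: [0.5077, 0.2466, 0.064]
ee_rot: [0.023, -0.023, -0.706, 0.707]
ft_force: [-6.0, -1.9, 13.1]
finger_gap: 0.0
```

Call:
{"name": "servo_tool", "arguments": {
  "series": [
    {"xyz": [0, 0, 0.016], "angular": [0, 0, 0], "grip": 255},
    {"xyz": [0, 0, 0.03], "angular": [0, 0, 0], "grip": 255},
    {"xyz": [-0.01, 0.02, 0.035], "angular": [0, 0, 0], "grip": 255},
    {"xyz": [-0.02, 0.03, 0.02], "angular": [0, 0, 0], "grip": 255},
    {"xyz": [-0.02, 0.03, 0], "angular": [0, 0, 0], "grip": 255},
    {"xyz": [-0.02, 0.03, 0], "angular": [0, 0, 0], "grip": 255},
    {"xyz": [-0.02, 0.03, 0], "angular": [0, 0, 0], "grip": 255},
    {"xyz": [-0.02, 0.03, 0], "angular": [0, 0, 0], "grip": 255},
    {"xyz": [0, 0, 0], "angular": [0, 0, 0], "grip": 255},
    {"xyz": [0, 0, 0], "angular": [0, 0, 0], "grip": 255}
  ]
}}

```text
time: 39.77
eef_pos: [0.3967, 0.4185, 0.1637]
ee_rot: [0.022, -0.022, -0.707, 0.707]
ft_force: [-0.4, -1.7, -0.6]
finger_gap: -0.0001
```

```bash
python3 -c "
from h import *
s=st();snap('side','s21.png')
c,im=snap('top','t21.png')
cv2.imwrite('pics/t21z.png',cv2.resize(im[120:262,112:410],None,fx=2.6,fy=2.6,interpolation=cv2.INTER_CUBIC))
"
```

```text
t 39.77 p [0.3967 0.4185 0.1637] xang 176.4 down -1.0 gap -0.0001 F [-0.4 -1.7 -0.6] q [ 1.15  0.25 -0.3   0.   -1.02 -1.21]
```

View pics/t21z.png

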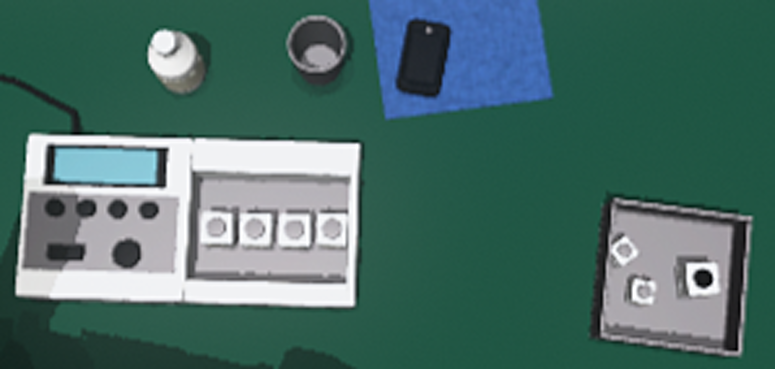

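View pics/s21.png

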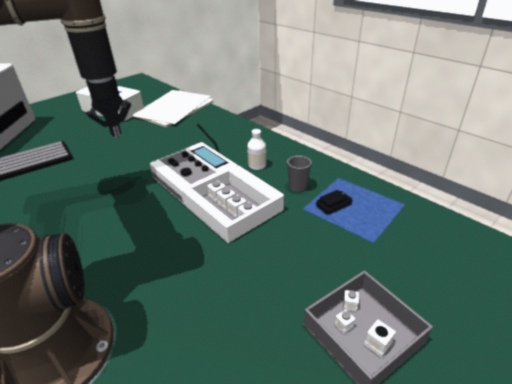

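One small cartridge was knocked inside the bin, from about (648,127) to (624,250) in crops that are offset by 117 rows. It is still on the bin floor, and everything else is in place.

```bash
python3 -c "
from h import *
c,a=snap('side');c,im=snap('side'); print(np.abs(im[270:360,300:435].astype(int)-a[270:360,300:435]).max())
c,t=snap('top'); b=(112+624/2.6,120+250/2.6); p=cast(c,b,.045); d=p[:2]-[.46,-.411]; y=np.radians(-8.8); print(d@[np.cos(y),np.sin(y)], d@[-np.sin(y),np.cos(y)])
ticket.job_done()"
```

```text
5
0.024288420996722026 0.06111824780551252
the job is handed in; nothing more can be done
```

I ran the whole batch and handed the job in at about 40 s of the 208 s allowed; handing in reported no verdict.

**Order of work:**
1. I moved the spent cartridge to the bin.
2. I pressed the new-batch key.
3. I stood all four capped full-size cartridges upright in the bay.
4. I put both small look-alikes in the bin.
5. I pressed keys 3, 1, 4 and then start, one at a time.

**Key presses:** At each press the tip ended about 6 mm down, the full key travel, with 5 to 15 N on the tool. Key 3 read only 3.8 N at first, so I pushed it a little further until it bottomed. I did not press the second key.

**Last checks:**
- **Bay and keys:** the top and side pictures show four cartridges upright in the bay and all keys looking up.
- **Bystanders:** the mouse, pen cup and bottle look unmoved.
- **Bin:** the spent and both small cartridges are inside it, and two pictures in a row showed nothing moving.
- **Arm:** it was clear of everything.

**Disagreements:**
- One small cartridge was knocked a few centimetres inside the bin late in the run. It came to rest about 61 mm from the bin centre on y, inside the 80 mm limit.
- The wrist and top cameras disagreed by about 2 to 6 mm in y, which the clearances covered.

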